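Cull chipped ferrite cores and close the test carrier

TASK

Lift the aluminium cover plate off the empty grey carrier and lay it flat, centred, on the black rubber pad. Sort the E-shaped ferrite cores lying on the bench: drop every chipped one (a leg or an arm is broken off) in the blue reject bin, and lay every whole one flat in the bed of the grey carrier, side by side without stacking. Once all are sorted, lower the cover back over the carrier's two pins until it rests flush on the rim all round, and leave the screwdriver, the meter and the jar where they are.

Things in the scene. Friction and masses are not known exactly. Their poses are not given: they have to be found in the camera images.
- core_1: Dark grey E-shaped ferrite core, starts flat on the bench, 0.16 kg. Origin: centre of a 64 (x) x 34 (y) x 20 (z) mm block. Back bar, 10 wide, along x at y -17 to -7; from it to y = +17 run a middle leg 18 wide at x = 0 and two 10 wide end legs. Grip over the middle leg, 34 mm along y. WHOLE: all legs full length. May be absent.
- core_2: Dark grey E-shaped ferrite core, starts flat on the bench, 0.16 kg. Origin: centre of a 64 (x) x 34 (y) x 20 (z) mm block. Back bar, 10 wide, along x at y -17 to -7; from it to y = +17 run a middle leg 18 wide at x = 0 and two 10 wide end legs. Grip over the middle leg, 34 mm along y. WHOLE: all legs full length. May be absent.
- core_3: Dark grey E-shaped ferrite core, starts flat on the bench, 0.16 kg. Origin: centre of a 64 (x) x 34 (y) x 20 (z) mm block. Back bar, 10 wide, along x at y -17 to -7; from it to y = +17 run a middle leg 18 wide at x = 0 and two 10 wide end legs. Grip over the middle leg, 34 mm along y. WHOLE: all legs full length. May be absent.
- chipped_1: Dark grey E-shaped ferrite core, starts flat on the bench, 0.16 kg. Origin: centre of a 64 (x) x 34 (y) x 20 (z) mm block. Back bar, 10 wide, along x at y -17 to -7; from it to y = +17 run a middle leg 18 wide at x = 0 and two 10 wide end legs. Grip over the middle leg, 34 mm along y. CHIPPED: the end leg at +x is snapped off to a 5 mm stub. May be absent.
- chipped_2: Dark grey E-shaped ferrite core, starts flat on the bench, 0.16 kg. Origin: centre of a 64 (x) x 34 (y) x 20 (z) mm block. Back bar, 10 wide, along x at y -17 to -7; from it to y = +17 run a middle leg 18 wide at x = 0 and two 10 wide end legs. Grip over the middle leg, 34 mm along y. CHIPPED: the end leg at -x is snapped off to a 5 mm stub. May be absent.
- chipped_3: Dark grey E-shaped ferrite core, starts flat on the bench, 0.16 kg. Origin: centre of a 64 (x) x 34 (y) x 20 (z) mm block. Back bar, 10 wide, along x at y -17 to -7; from it to y = +17 run a middle leg 18 wide at x = 0 and two 10 wide end legs. Grip over the middle leg, 34 mm along y. CHIPPED: bar broken off at x = +13, no end leg at +x (45 mm long in all). May be absent.
- carrier: Grey carrier, fixed, left or right of the cores: 292 (x) x 122 (y) mm, rim 30 high, origin at centre of underside. Open bed 232 (x) x 110 (y), floor at z = 6: takes three cores in a row, long sides along x. At x = -131 and +131, y = 0 stand two 12 mm steel pins, rising 26 above the rim, the top 10 tapering to 6 mm diameter.
- cover: Loose aluminium cover plate, 292 (x) x 122 (y) x 5 mm, 0.45 kg, starts seated on the carrier; origin at centre of underside, z up. 16 mm through holes at x = -131 and +131, y = 0. Black handle block at its middle, 14 thick (x), 60 long (y), z = 5 to 50: grip from above, closing along x. Fits either way round; seated, its underside is 30 mm above the carrier's.
- pad: Black rubber rest pad for the cover, fixed flat on the bench on the other side of the cores from the carrier, 240 (x) x 100 (y) mm, 3 mm thick, origin at centre of underside. The cover overhangs it all round.
- reject_bin: blue open plastic bin for rejects, fixed, 200 mm (x) x 140 mm (y) x 75 mm high, walls and floor 4 mm, origin at the centre of its underside
- screwdriver: bystander: screwdriver lying along the far side of the work
- meter: bystander: yellow hand-held meter, 85 x 170 x 34 mm, lying at the left
- flux_jar: bystander: white jar, 64 mm across, 90 mm high, at the far side
Things that resemble listed ones, but are neither listed nor needed, are in the scene too. What is shaped like the core_3 but pink is not meant.

How it is judged:
By the outcome, as a careful person would: the job done as asked, in the order asked, and still so for the second after the job is handed in, with the robot touching nothing.
Of core_1, core_2, core_3 only 2 to 3 are there at a start; the rules pass over those that are not, and their reading is None.
Of chipped_1, chipped_2, chipped_3 only 2 to 3 are there at a start; the rules pass over those that are not, and their reading is None.
At some moment in a run one of core_1, core_2, core_3, chipped_1, chipped_2, chipped_3 may be knocked a few centimetres aside while the robot is not near it.
Once in a run the grip may slacken for a moment while it holds something.
It also fails if it takes over 208 s, if anything falls off the work surface, if the arm or the gripper's body presses on something with over 40 N, if the wrist force passes 120 N, or if a joint passes its speed limit or range.

ROBOT

A 6-joint arm with a two-finger parallel gripper is mounted at the origin on the work surface. World frame = base frame: x ahead of the robot, y to its left, z up, the work surface at z = 0. Lengths are in m, angles in rad, forces in N, time in s.
With the tool pointing down it reaches from about 0.425 to 0.95 m from the base axis. Payload 3.5 kg.
Tool frame: the origin (TCP) lies between the finger pads; the fingertips stand 19 mm ahead of it and the grasp point (between the pads) is the TCP; z points along the fingers, y is the line along which they close (so a half turn about z gives the same grasp; the last joint's range is limited). The gripper opens to 85 mm and grips with 20 to 120 N. Pads are 22 mm wide; open, the fingers measure 114 mm over their backs; the gripper's body (76 mm by 85 mm) begins 54 mm behind the grasp point. The pads swing forward as they close: fully open they stand 13 mm farther back than shut.
Start: joints at [-1.437, 0.286, 1.577, -0, 1.279, -0.15], TCP at [0.189, -0.648, 0.214] pointing down, gripper open.
Joint ranges: [-2.77, 2.77], [-0.9, 2.22], [0.21, 2.48], [-1.53, 4.67], [0.24, 2.81], [-2.84, 2.84]. Speed limits (rad/s): [2.79, 2.79, 3.14, 3.14, 3.14, 3.14].

INTERFACE

Orientations are given as a unit quaternion [x, y, z, w].
In Python, from plant import monitor, eyes, ctrl gives the robot as it stands.
- The arm moves only by the shell command python3 -m handwheel 'ROWS' [FORCE]. ROWS is JSON, a list of rows, each a list of 7 numbers: the shift along the tool's x, y, z in units of 40 cm (1.0 is 40 cm), then the turn, a rotation vector about the tool's x, y, z in units of pi rad (1.0 is pi rad), then the opening, from -1 (shut) to 1 (fully open). A call has 1 to 12 rows; each row is the pose to reach, as a shift and turn from the pose commanded when the call began, along the tool's axes at that moment, turning the shorter way round; what a row does not reach only later rows make up. A row lasts 1/8 s, in which the tool goes at most 62.5 mm and 10.7 degrees, less where a joint would pass 70% of its speed; a pose out of reach is approached as far as the arm can. A call with a number of a shift or a turn outside -1 to 1 is refused whole. A call with a gripper value outside its range is refused whole. The fingers move at their own pace and stop on an object; FORCE is the grip in N (left out, the last holds). Time passes only in rows, so rows that repeat a pose let the fingers close. It gives the time, the measured TCP pose, the force, the opening and the grip force at its end, in the units of the state.
- monitor.get_state(): the state, without advancing time (a new reading comes with each control period).
- eyes.read_camera(name): name is "scene" or "top" or "wrist"; returns the picture (400x640x3 uint8, red, green, blue); there is no depth.
- eyes.camera_params(name): a dict with "K" (3x3 intrinsics, pixels), "R" (3x3) and "t" (3): a world point X has camera coordinates R X + t. Camera axes: x right, y down, z forward; pixel columns grow to the right and rows downward; lengths in m; the calibration is good to about 2 mm. A picture is of the moment at which its call begins: read the wrist's pose just before it. camera_params takes no time and is no camera call; for the wrist camera it gives the pose at the moment of the call.
- ctrl.sign_off(): hands the job in; it is judged then, once.
The state is a dict: "time": time; "qpos": joint angles; "dq": joint speeds; "joint_efforts": joint torques, N m; "eef_pos": TCP position; "tcp_rot": TCP orientation; "contact_force": force on the tool from outside, world axes, zero at the start; "wrist_torque": the same for the moment, N m; "opening": opening from 0.0 (shut) to 1.0 (fully open); "finger_force": force on a finger pad.
Only numpy, scipy, OpenCV 4.12 (cv2) and the standard library are available. Lean on these libraries where they do the work, as an engineer would, in place of code of your own. Each camera call takes 0.05 s, during which the arm holds its last target. There are 200 camera calls.

## Working session

There is one attempt and no reset: what is moved stays moved. The work goes in short steps, Python scripts to look and compute and a shell command to move; the robot and the scene stay as the last step left them, time stands still between calls to the robot, and variables do not carry over. Pictures are saved under pics/ and viewed, at most 14 in all, crops included, and the job is handed in when it is done.

```bash
mkdir -p pics; ls
cat > h.py <<'E'
import numpy as np, cv2
from plant import monitor, eyes, ctrl
from scipy.spatial.transform import Rotation as R
def snap(n,f=None):
    p=eyes.camera_params(n); im=np.array(eyes.read_camera(n))
    if f: cv2.imwrite('pics/'+f,im[:,:,::-1])
    return im,p
def ray(p,uv,z):
    K,Rm,t=[np.array(p[k],float) for k in('K','R','t')]
    c=-Rm.T@t; d=Rm.T@np.linalg.inv(K)@np.array([uv[0],uv[1],1.])
    return c+d*(z-c[2])/d[2]
def proj(p,X):
    K,Rm,t=[np.array(p[k],float) for k in('K','R','t')]
    q=K@(Rm@np.array(X)+t); return q[:2]/q[2]
E
python3 - <<'E'
from h import *
s=monitor.get_state(); print(s)
for n in('top','scene'):
    im,p=snap(n,n+'0.png'); print(n,-np.array(p['R']).T@p['t'],np.round(p['R'],3).tolist(),p['K'])
E
```

```text
pics
{'time': 0.0, 'qpos': array([-1.43700449e+00,  2.87180996e-01,  1.57823542e+00, -2.88203397e-06,
        1.27860787e+00, -1.50011582e-01]), 'dq': array([ 0.00032445,  0.00123184, -0.00112878,  0.00151721, -0.00110252,
        0.00037081]), 'joint_efforts': array([-6.21084509e-04, -4.05981159e+01, -2.92626840e+01, -1.62815945e-04,
        5.70753735e-03,  5.33533964e-06]), 'eef_pos': array([ 0.1889284 , -0.64726553,  0.21290539]), 'tcp_rot': array([ 9.89948045e-01,  1.41426272e-01,  8.48058518e-06, -1.21578348e-03]), 'contact_force': array([ 0.49311938,  0.30294495, -0.10053462]), 'wrist_torque': array([ 0.02303334,  0.00359283, -0.00166676]), 'finger_force': 0.0, 'opening': 0.9989132665776607}
top [ 0.28699883 -0.00411288  1.43484932] [[0.028, -1.0, -0.013], [-0.983, -0.026, -0.181], [0.181, 0.018, -0.983]] [[473.11444484   0.         323.73049005]
 [  0.         473.11444484 201.92715607]
 [  0.           0.           1.        ]]
scene [ 1.05936158 -0.56960874  0.69116169] [[0.75, 0.661, -0.016], [0.403, -0.477, -0.781], [-0.524, 0.579, -0.625]] [[380.41857279   0.         317.98508455]
 [  0.         380.41857279 196.0020584 ]
 [  0.           0.           1.        ]]
```

View pics/top0.png

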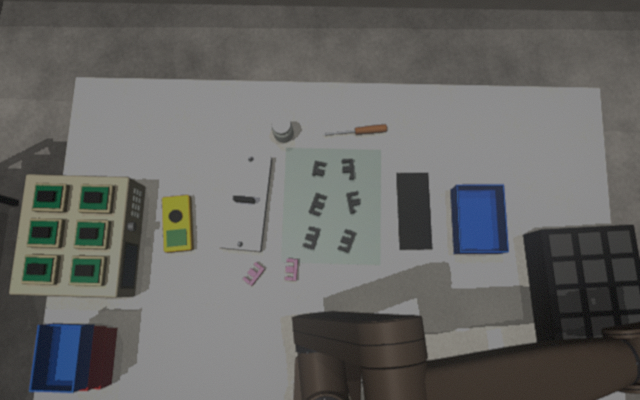

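View pics/scene0.png

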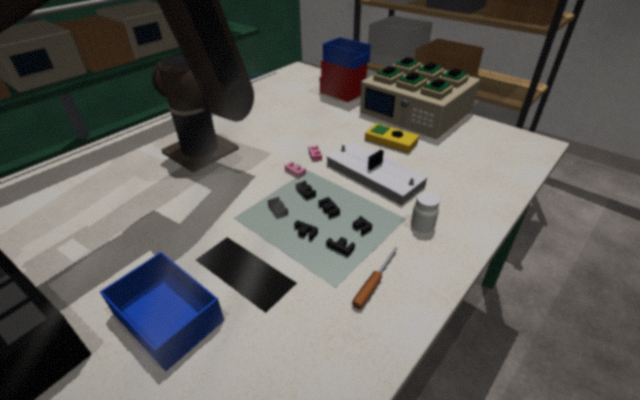

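The top view shows six dark cores on the mat at about (320,168), (348,168), (317,204), (353,202), (312,238) and (346,240). The cover on the carrier has its handle at (245,199) and its pins at (251,159) and (240,243). The pad is at (414,211) and the reject bin at (480,218).

Look-alikes:
- Two pink cores at (254,273) and (292,269), not wanted.
- A second blue bin at (60,357), standing off the work area on a red box.
- A black grid tray at (585,285).

The scene view agrees with this. Next I'll measure and check with a close crop.

Run:
```python
from h import *
im,p=snap('top')
c=im[145:270,225:385]; cv2.imwrite('pics/crop1.png',cv2.resize(c,None,fx=4.7,fy=4.7,interpolation=cv2.INTER_CUBIC)[:,:,::-1])
g=im.max(2)
def comps(m,x0,x1,y0,y1,z,mn):
    mm=np.zeros_like(m,np.uint8); mm[y0:y1,x0:x1]=m[y0:y1,x0:x1]
    cs,_=cv2.findContours(mm,cv2.RETR_EXTERNAL,cv2.CHAIN_APPROX_NONE)
    for k in cs:
        if cv2.contourArea(k)<mn: continue
        w=np.array([ray(p,q[0],z)[:2] for q in k]).astype(np.float32)
        r=cv2.minAreaRect(w*1000); print(np.round(r[0],0),np.round(r[1],0),round(r[2],1),k[:,0].mean(0).round())
print('cores');comps(g<80,286,380,150,262,.02,20)
print('pad');comps(g<60,385,440,165,260,.003,200)
print('handle');comps(g<70,225,265,185,215,.08,20)
b=(im[:,:,2].astype(int)-im[:,:,0]>50)
print('bin');comps(b,430,530,165,270,.075,200)
for u in((251,159),(240,243)): print('pin',ray(p,u,.056))
```

```text
cores
[431. -50.] [32. 64.] 69.3 [347. 241.]
[437.  55.] [32. 62.] 73.6 [312. 238.]
[540.  40.] [35. 64.] 71.6 [317. 204.]
[549. -70.] [63. 33.] 12.2 [353. 201.]
[651.  40.] [33. 45.] 79.8 [319. 168.]
[652. -50.] [64. 33.] 6.8 [348. 168.]
pad
[ 531. -254.] [231.  95.] 2.3 [414. 211.]
handle
[538. 254.] [60. 16.] 87.0 [244. 199.]
bin
[ 502. -436.] [196. 135.] 1.8 [479. 223.]
pin [0.66671982 0.24422766 0.056     ]
pin [0.41221227 0.26211881 0.056     ]
```

View pics/crop1.png

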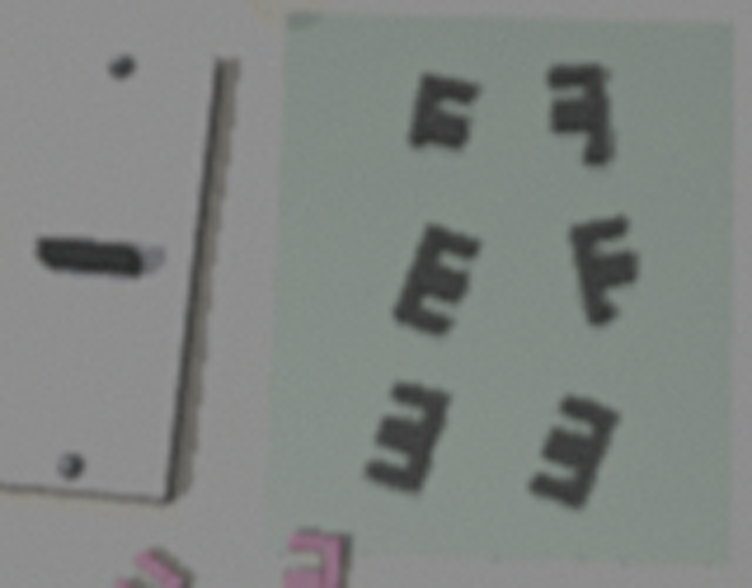

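The crop shows three whole cores: mid-left (317,204), bottom-left (312,238) and bottom-right (347,241). The other three are chipped: the short one top-left (319,168), top-right (348,168) with an end leg missing, and mid-right (353,201) with a stub leg. Measured sizes match the given ones. The handle is at (0.538,0.254) and the pins put the carrier yaw at about -4°.

```bash
cat >> h.py <<'E'
def rot(yaw): return R.from_euler('z',yaw,degrees=True)*R.from_quat([1,0,0,0])
def plan(*tg,start=None):
    """tg: (x,y,z,yaw deg). Each relative to the previous one; prints shift units, turn units, rows needed"""
    if start is None:
        s=monitor.get_state(); c=np.array(s['eef_pos']); r=R.from_quat(s['tcp_rot'])
    else: c=np.array(start[:3]); r=rot(start[3])
    for g in tg:
        t=np.array(g[:3]); rt=rot(g[3]); d=r.inv().apply(t-c); v=(r.inv()*rt).as_rotvec()
        print(np.round(d/.4,3),np.round(v/np.pi,3),'rows %.1f'%max(np.linalg.norm(d)/.0625,np.degrees(np.linalg.norm(v))/10.7)); c,r=t,rt
E
python3 - <<'E'
from h import *
plan((.5,-.28,.25,50),(.57,0,.27,86),(.539,.254,.27,86.3),start=(.189,-.648,.214,16.3))
E
```

```text
[ 1.004 -0.665 -0.09 ] [ 0.     0.    -0.187] rows 7.7
[ 0.649 -0.316 -0.05 ] [ 0.   0.  -0.2] rows 4.6
[ 0.628 -0.122  0.   ] [ 0.     0.    -0.002] rows 4.1
```

```bash
python3 -m handwheel '[[0.99,-0.66,-0.09,0,0,-0.187,1],[0.99,-0.66,-0.09,0,0,-0.187,1],[0.99,-0.66,-0.09,0,0,-0.187,1],[0.99,-0.66,-0.09,0,0,-0.187,1],[0.99,-0.66,-0.09,0,0,-0.187,1],[0.99,-0.66,-0.09,0,0,-0.187,1],[0.99,-0.66,-0.09,0,0,-0.187,1],[0.99,-0.66,-0.09,0,0,-0.187,1],[0.99,-0.66,-0.09,0,0,-0.187,1]]' && python3 -m handwheel '[[0.65,-0.32,-0.05,0,0,-0.2,1],[0.65,-0.32,-0.05,0,0,-0.2,1],[0.65,-0.32,-0.05,0,0,-0.2,1],[0.65,-0.32,-0.05,0,0,-0.2,1],[0.65,-0.32,-0.05,0,0,-0.2,1],[0.65,-0.32,-0.05,0,0,-0.2,1]]' && python3 -m handwheel '[[0.63,-0.12,0,0,0,0,1],[0.63,-0.12,0,0,0,0,1],[0.63,-0.12,0,0,0,0,1],[0.63,-0.12,0,0,0,0,1],[0.63,-0.12,0,0,0,0,1],[0.63,-0.12,0,0,0,0,1],[0.63,-0.12,0,0,0,0,1]]'
python3 - <<'E'
from h import *
im,p=snap('wrist','w1.png'); print(-np.array(p['R']).T@p['t'],np.round(p['R'],3).tolist(),p['K'][0])
for X in((.539,.254,.08),(.6667,.2442,.056),(.4122,.2621,.056)): print(proj(p,X))
E
```

```text
time: 1.27
eef_pos: [0.4966, -0.2814, 0.2504]
tcp_rot: [0.906, 0.424, 0.0, -0.0]
contact_force: [0.4, -0.9, -0.3]
opening: 1.001
finger_force: 0.0
time: 2.02
eef_pos: [0.5648, -0.001, 0.2702]
tcp_rot: [0.731, 0.683, -0.0, -0.0]
contact_force: [0.0, -1.5, 0.3]
opening: 1.0
finger_force: 0.0
time: 2.9
eef_pos: [0.5354, 0.2503, 0.2701]
tcp_rot: [0.733, 0.68, -0.0, 0.0]
contact_force: [-0.0, -0.6, -0.4]
opening: 1.003
finger_force: 0.0
[0.53923239 0.31875635 0.43011566] [[0.997, -0.074, -0.002], [-0.07, -0.96, 0.27], [-0.022, -0.269, -0.963]] [303.78778763   0.         321.24734609]
[325.70444405 173.40025426]
[428.53446791 170.21784247]
[223.41150412 170.84443566]
```

View pics/w1.png

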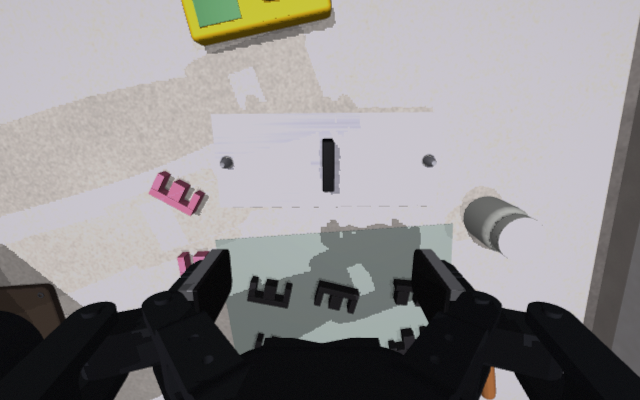

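The wrist view shows the cover below, with the handle at about (328,165) and pins at (226,162) and (429,160). These sit a few px above the prediction, so I'll measure exactly.

```bash
python3 - <<'E'
from h import *
im,p=snap('wrist'); g=im.max(2)
m=np.zeros((400,640),np.uint8); m[118:204,216:440]=(g[118:204,216:440]<110)
n,l,st,ce=cv2.connectedComponentsWithStats(m)
for i in range(1,n):
    if st[i,4]>15:
        k=np.argwhere(l==i)[:,::-1]; print(st[i],ce[i].round(1),ray(p,ce[i],.056).round(4),ray(p,ce[i],.08).round(4))
        if st[i,4]>300:
            r=cv2.minAreaRect(np.array([ray(p,q,.08)[:2]*1000 for q in k],np.float32)); print(r)
# plate corners: bright plate edges in the wrist image
print(p['K'])
E
python3 - <<'E'
import cv2
im=cv2.imread('pics/w1.png'); c=im[105:215,205:445]; cv2.imwrite('pics/w1c.png',cv2.resize(c,None,fx=3.3,fy=3.3,interpolation=cv2.INTER_CUBIC))
E
```

```text
[322 139  13  54 648] [328.  164.5] [0.5427 0.2606 0.056 ] [0.5425 0.2643 0.08  ]
((542.2609252929688, 262.4585876464844), (61.9066162109375, 13.952013969421387), 86.42430114746094)
[423 155  12  12  94] [427.7 160.6] [0.6655 0.2564 0.056 ] [0.6574 0.2604 0.08  ]
[221 157  12  12  95] [226.9 162.4] [0.4183 0.2724 0.056 ] [0.426  0.2754 0.08  ]
[[303.78778763   0.         321.24734609]
 [  0.         303.78778763 201.20433938]
 [  0.           0.           1.        ]]
```

View pics/w1c.png

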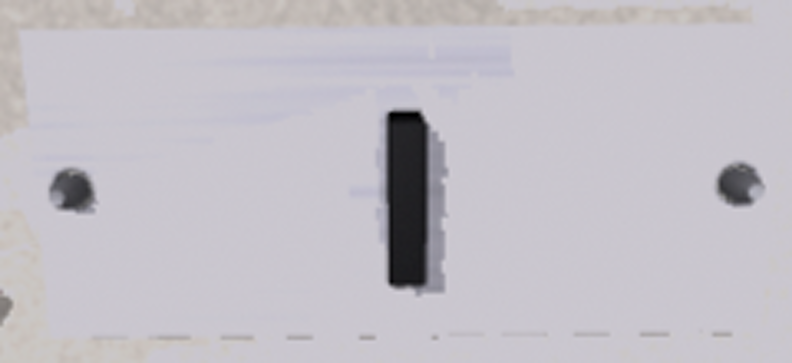

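Pin holes measured at z = 0.035 are 262 mm apart, exactly as specified. The carrier centre is (0.542,0.2613) with yaw -3.65°, and the handle agrees.

Run:
```python
from h import *
plan((.5422,.2613,.14,86.35),(.5422,.2613,.060,86.35))
```

```text
[0.028 0.015 0.326] [ 0.     0.    -0.003] rows 2.1
[0.  0.  0.2] [0. 0. 0.] rows 1.3
```

```bash
python3 -m handwheel '[[0.028,0.015,0.3,0,0,-0.003,0],[0.028,0.015,0.3,0,0,-0.003,0],[0.028,0.015,0.3,0,0,-0.003,0],[0.028,0.015,0.38,0,0,-0.003,0],[0.028,0.015,0.44,0,0,-0.003,0],[0.028,0.015,0.49,0,0,-0.003,0],[0.028,0.015,0.525,0,0,-0.003,0],[0.028,0.015,0.525,0,0,-0.003,0],[0.028,0.015,0.525,0,0,-0.003,0]]' 100; python3 -m handwheel '[[0,0,0,0,0,0,-1],[0,0,0,0,0,0,-1],[0,0,0,0,0,0,-1],[0,0,0,0,0,0,-1],[0,0,0,0,0,0,-1],[0,0,0,0,0,0,-1]]' 100
```

```text
time: 4.12
eef_pos: [0.5424, 0.2635, 0.0615]
tcp_rot: [0.729, 0.685, 0.001, 0.0]
contact_force: [0.3, 0.2, -0.4]
opening: 0.499
finger_force: 0.0
time: 4.88
eef_pos: [0.5426, 0.2635, 0.0617]
tcp_rot: [0.729, 0.685, 0.001, 0.001]
contact_force: [0.0, -0.1, 5.5]
opening: 0.083
finger_force: 98.7
```

```bash
python3 -m handwheel '[[0,0,-0.02,0,0,0,-1],[0,0,-0.05,0,0,0,-1],[0,0,-0.09,0,0,0,-1],[0,0,-0.13,0,0,0,-1],[0,0,-0.17,0,0,0,-1],[0,0,-0.21,0,0,0,-1],[0,0,-0.25,0,0,0,-1],[0,0,-0.28,0,0,0,-1],[0,0,-0.3,0,0,0,-1],[0,0,-0.3,0,0,0,-1]]' 110
python3 - <<'E'
from h import *
plan((.58,0.03,.18,89),(.56,-.15,.18,92),(.532,-.2535,.18,92.3))
im,p=snap('wrist','w2.png'); snap('top','t2.png')
E
```

```text
time: 6.12
eef_pos: [0.5419, 0.2633, 0.1811]
tcp_rot: [0.729, 0.685, 0.001, 0.0]
contact_force: [0.4, -0.1, -4.4]
opening: 0.07
finger_force: 109.8
[-0.576  0.131  0.003] [ 0.    -0.    -0.014] rows 3.8
[-0.451 -0.042  0.   ] [ 0.     0.    -0.017] rows 2.9
[-0.256 -0.079  0.   ] [ 0.     0.    -0.002] rows 1.7
```

View pics/w2.png

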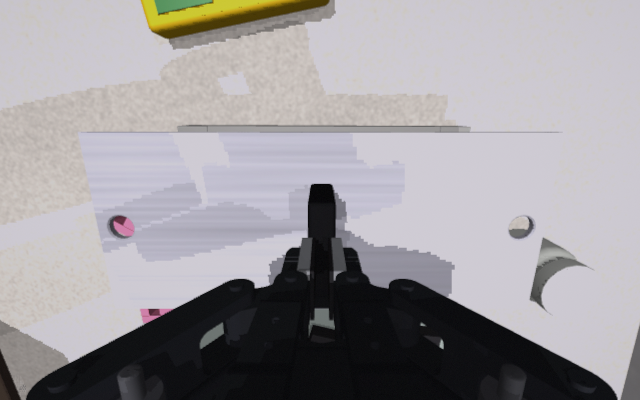

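The cover is off and held level, with its holes at (121,227) and (520,227). I'll cross-check the pad position with the scene camera.

Run:
```python
from h import *
for n,box in(('top',(385,440,165,260)),('scene',(190,310,225,315))):
    im,p=snap(n); g=im.max(2); x0,x1,y0,y1=box
    m=np.zeros((400,640),np.uint8); m[y0:y1,x0:x1]=g[y0:y1,x0:x1]<70
    k=max(cv2.findContours(m,0,1)[0],key=cv2.contourArea)
    print(n,cv2.minAreaRect(np.array([ray(p,q[0],.003)[:2]*1000 for q in k],np.float32)))
    if n=='scene':
        b=im[:,:,2].astype(int)-im[:,:,0]
```

```text
top ((532.0687255859375, -253.6734619140625), (232.9925537109375, 95.10513305664062), 2.4559898376464844)
scene ((536.0742797851562, -252.74899291992188), (234.5260009765625, 96.45032501220703), 2.549788236618042)
```

```bash
python3 -m handwheel '[[-0.15,0.04,0,0,0,-0.003,-1],[-0.29,0.07,0,0,0,-0.007,-1],[-0.43,0.1,0,0,0,-0.01,-1],[-0.576,0.131,0,0,0,-0.014,-1],[-0.72,0.115,0,0,0,-0.02,-1],[-0.86,0.1,0,0,0,-0.025,-1],[-0.98,0.08,0,0,0,-0.028,-1],[-0.98,0.08,0,0,0,-0.028,-1],[-0.98,0.08,0,0,0,-0.028,-1]]' 110
python3 - <<'E'
from h import *
plan((.534,-.251,.18,92.5),(.534,-.251,.060,92.5),(.534,-.251,.036,92.5))
E
```

```text
time: 7.45
eef_pos: [0.549, -0.1298, 0.1798]
tcp_rot: [0.698, 0.716, 0.0, -0.001]
contact_force: [0.2, 0.2, -5.1]
opening: 0.072
finger_force: 109.6
[-0.302 -0.045 -0.001] [-0.    -0.    -0.006] rows 2.0
[0.  0.  0.3] [0. 0. 0.] rows 1.9
[0.   0.   0.06] [0. 0. 0.] rows 0.4
```

```bash
python3 -m handwheel '[[-0.15,-0.02,0,0,0,-0.003,-1],[-0.25,-0.04,0,0,0,-0.006,-1],[-0.302,-0.045,0,0,0,-0.006,-1],[-0.302,-0.045,0,0,0,-0.006,-1],[-0.302,-0.045,0.08,0,0,-0.006,-1],[-0.302,-0.045,0.16,0,0,-0.006,-1],[-0.302,-0.045,0.24,0,0,-0.006,-1],[-0.302,-0.045,0.3,0,0,-0.006,-1],[-0.302,-0.045,0.33,0,0,-0.006,-1],[-0.302,-0.045,0.345,0,0,-0.006,-1],[-0.302,-0.045,0.35,0,0,-0.006,-1],[-0.302,-0.045,0.35,0,0,-0.006,-1]]' 110
```

```text
time: 8.95
eef_pos: [0.5351, -0.2515, 0.0413]
tcp_rot: [0.691, 0.723, 0.0, 0.001]
contact_force: [0.6, 0.8, -4.1]
opening: 0.071
finger_force: 109.2
```

```bash
python3 -m handwheel '[[0,0,0.008,0,0,0,-1],[0,0,0.013,0,0,0,-1],[0,0,0.016,0,0,0,-1],[0,0,0.016,0,0,0,-1]]' 110
```

```text
time: 9.45
eef_pos: [0.5346, -0.2513, 0.0349]
tcp_rot: [0.691, 0.723, -0.0, -0.0]
contact_force: [-2.1, 1.1, 2.8]
opening: 0.072
finger_force: 112.3
```

```bash
python3 -m handwheel '[[0,0,0,0,0,0,0],[0,0,0,0,0,0,0],[0,0,0,0,0,0,0],[0,0,-0.04,0,0,0,0],[0,0,-0.12,0,0,0,0],[0,0,-0.25,0,0,0,0],[0.2,0,-0.4,0,0,0,0],[0.4,0,-0.55,0,0,0,0],[0.63,0,-0.66,0,0,0,0],[0.63,0,-0.66,0,0,0,0],[0.63,0,-0.66,0,0,0,0],[0.63,0,-0.66,0,0,0,0]]' 60
cat >> h.py <<'E'
def cores(z=.02,th=75):
    """dark blobs on the mat seen by the wrist camera, as rectangles in the world"""
    im,p=snap('wrist'); m=(im.max(2)<th).astype(np.uint8); out=[]
    for k in cv2.findContours(m,0,cv2.CHAIN_APPROX_NONE)[0]:
        if cv2.contourArea(k)<150: continue
        w=np.array([ray(p,q[0],z)[:2]*1000 for q in k],np.float32); (c,(a,b),t)=cv2.minAreaRect(w)
        if max(a,b)>85 or min(a,b)<20: continue
        if a<b: a,b,t=b,a,t+90
        t=(t+90)%180-90
        print('c',np.round(c,1),'L %.0f W %.0f yaw %.1f fill %.2f'%(a,b,t,cv2.contourArea(w)/a/b),k[:,0].mean(0).round())
    return im
E
python3 - <<'E'
from h import *
print(monitor.get_state()['eef_pos']); im=cores(); cv2.imwrite('pics/w3.png',im[:,:,::-1])
E
```

```text
time: 10.95
eef_pos: [0.5242, 0.0028, 0.3026]
tcp_rot: [0.689, 0.724, 0.002, 0.003]
contact_force: [0.6, 0.3, -0.6]
opening: 0.499
finger_force: 0.0
[0.52415022 0.00275873 0.30260522]
c [549.8 -64. ] L 62 W 37 yaw 12.6 fill 0.56 [338. 207.]
c [651.7 -43.9] L 66 W 36 yaw 5.3 fill 0.65 [406. 200.]
c [433.5 -44. ] L 63 W 37 yaw -19.3 fill 0.68 [259. 193.]
c [650.4  44.2] L 47 W 32 yaw -9.8 fill 0.73 [412. 140.]
c [541.   44.4] L 63 W 31 yaw -20.5 fill 0.41 [336. 135.]
c [439.8  60.6] L 64 W 33 yaw -16.1 fill 0.42 [263. 123.]
```

View pics/w3.png

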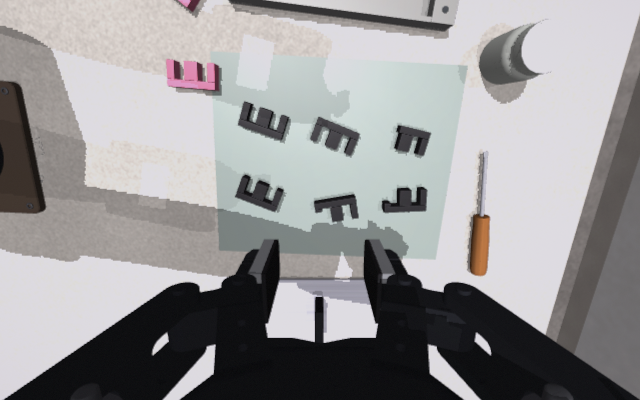

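The wrist view shows the cover lying on the pad (lower edge, handle near (320,310)) and all six cores unmoved at the listed pixels. The middle leg of the short core C is its wider, left prong. First, core A (chipped, 338,207).

Run:
```python
from h import *
plan((.549,-.067,.12,12.5),(.549,-.067,.021,12.5),(.549,-.067,.16,12.5),(.51,-.30,.16,12.5),(.50,-.437,.16,12.5),(.50,-.437,.08,12.5))
```

```text
[-0.173  0.053  0.451] [ 0.001 -0.001  0.446] rows 7.5
[0.    0.    0.247] [0. 0. 0.] rows 1.6
[ 0.     0.    -0.348] [0. 0. 0.] rows 2.2
[-0.221  0.548  0.   ] [0. 0. 0.] rows 3.8
[-0.099  0.329  0.   ] [0. 0. 0.] rows 2.2
[0.  0.  0.2] [0. 0. 0.] rows 1.3
```

```bash
python3 -m handwheel '[[-0.173,0.053,0.2,0.001,-0.001,0.446,0.3],[-0.173,0.053,0.4,0.001,-0.001,0.446,0.3],[-0.173,0.053,0.45,0.001,-0.001,0.446,0.3],[-0.173,0.053,0.45,0.001,-0.001,0.446,0.3],[-0.173,0.053,0.45,0.001,-0.001,0.446,0.3],[-0.173,0.053,0.45,0.001,-0.001,0.446,0.3],[-0.173,0.053,0.45,0.001,-0.001,0.446,0.3],[-0.173,0.053,0.45,0.001,-0.001,0.446,0.3],[-0.173,0.053,0.45,0.001,-0.001,0.446,0.3],[-0.173,0.053,0.45,0.001,-0.001,0.446,0.3]]'
python3 - <<'E'
from h import *
plan((.549,-.067,.021,12.5)); 
im=cores(); cv2.imwrite('pics/w4.png',im[:,:,::-1])
E
```

```text
time: 12.25
eef_pos: [0.5469, -0.0684, 0.1174]
tcp_rot: [0.994, 0.107, -0.003, -0.0]
contact_force: [0.3, 0.5, -0.8]
opening: 0.652
finger_force: 0.0
[ 0.007 -0.002  0.241] [-0.     0.002 -0.001] rows 1.5
c [542.2 -69.4] L 46 W 29 yaw 0.6 fill 0.51 [319. 198.]
c [578.6 -61.8] L 30 W 20 yaw -57.1 fill 0.31 [320. 158.]
c [543.2  39.5] L 67 W 36 yaw -15.8 fill 0.28 [200. 168.]
c [651.8  36.5] L 43 W 30 yaw -9.9 fill 0.18 [210.  29.]
```

View pics/w4.png

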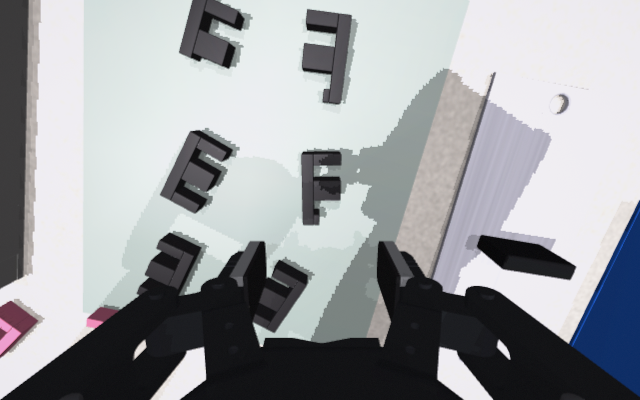

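The close view shows the target core A at (320,187) centred between the fingers, with a stub at its lower end, so it is chipped. Descend and grip.

```bash
python3 -m handwheel '[[0.007,-0.002,0.12,0,0.002,-0.001,0.3],[0.007,-0.002,0.19,0,0.002,-0.001,0.3],[0.007,-0.002,0.23,0,0.002,-0.001,0.3],[0.007,-0.002,0.24,0,0.002,-0.001,0.3],[0.007,-0.002,0.24,0,0.002,-0.001,0.3],[0.007,-0.002,0.24,0,0.002,-0.001,-1],[0.007,-0.002,0.24,0,0.002,-0.001,-1],[0.007,-0.002,0.24,0,0.002,-0.001,-1],[0.007,-0.002,0.24,0,0.002,-0.001,-1],[0.007,-0.002,0.24,0,0.002,-0.001,-1]]' 60; python3 -m handwheel '[[0,0,-0.05,0,0,0,-1],[0,0,-0.15,0,0,0,-1],[0,0,-0.28,0,0,0,-1],[0,0,-0.35,0,0,0,-1],[0,0,-0.35,0,0,0,-1]]' 60
python3 - <<'E'
from h import *
plan((.51,-.30,.16,12.5),(.50,-.437,.16,12.5),(.50,-.437,.08,12.5))
E
```

```text
time: 13.55
eef_pos: [0.5496, -0.0664, 0.0219]
tcp_rot: [0.994, 0.109, 0.001, -0.0]
contact_force: [0.8, 0.2, 0.4]
opening: -0.003
finger_force: 0.0
time: 14.18
eef_pos: [0.5512, -0.067, 0.1651]
tcp_rot: [0.994, 0.109, 0.004, 0.001]
contact_force: [0.1, -0.2, -0.3]
opening: 0.0
finger_force: 0.0
[-0.227  0.546  0.013] [ 0.001 -0.003 -0.   ] rows 3.8
[-0.099  0.329  0.   ] [0. 0. 0.] rows 2.2
[0.  0.  0.2] [0. 0. 0.] rows 1.3
```

Run:
```python
from h import *
im=cores(); cv2.imwrite('pics/w5.png',im[:,:,::-1])
```

```text
c [442.9  57.7] L 72 W 36 yaw -16.6 fill 0.78 [192. 250.]
c [552.1 -66.7] L 63 W 32 yaw 12.9 fill 0.28 [318. 177.]
c [543.  41.] L 66 W 35 yaw -17.2 fill 0.25 [218. 166.]
c [652.2  36.9] L 44 W 29 yaw -9.8 fill 0.14 [230.  49.]
```

View pics/w5.png

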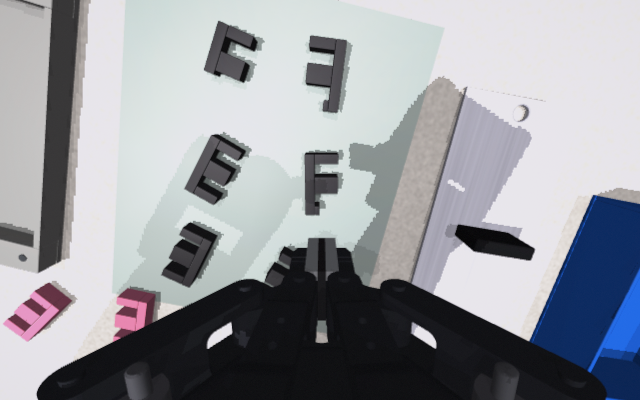

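The fingers closed on nothing. Core A is still at (318,182), so I'll check where the pads really are relative to the TCP.

Run:
```python
from h import *
s=monitor.get_state(); p=eyes.camera_params('wrist'); c=np.array(s['eef_pos']); r=R.from_quat(s['tcp_rot'])
for dz in(0,.01,.019,.03): print(dz,proj(p,c+r.apply([0,0,dz])), proj(p,c+r.apply([.011,0,dz])))
print('cam in tool',r.inv().apply(-np.array(p['R']).T@p['t']-c), (r.inv().as_matrix()@np.array(p['R']).T).round(3).tolist())
im=cv2.imread('pics/w5.png')[200:330,240:400]; g=im.max(2)
print(g[20:100:4,60:104:4])
print(s['qpos'])
```

```text
0 [322.25450258 238.57496882] [322.278518   220.23274202]
0.01 [322.20613392 232.07226187] [322.22805159 214.60851198]
0.019 [322.16678001 226.78150219] [322.18706015 210.04022116]
0.03 [322.12328419 220.93390307] [322.14182659 204.99916593]
cam in tool [ 0.06707948 -0.00054527 -0.16009018] [[0.0, -0.963, -0.271], [1.0, 0.0, -0.0], [0.0, -0.271, 0.963]]
[[223 223 223 223 222 222 221 221 221 220 220]
 [222 223 222 222 222 221 221 221 220 220 220]
 [222 222 222 221 221 221 221 220 220 219 219]
 [222 222 221 221 221 210 206 204 218 218 218]
 [221 221 220 220 206 205 205 204 203 206 216]
 [220 220 106  79  79  17  34  78  78 202 215]
 [207 206  79  79  79  16  29  79  78 179 211]
 [ 21  21  78  78  79  17  26  78  79  47  22]
 [ 20  22  78  78  78  18  21  78  78  68  23]
 [ 27  29  78  79  79  16  20  78  79  72  27]
 [ 23  24  79  78  79  16  20  78  78  78  24]
 [ 20  25  79  79  79  16  16  78  79  78  18]
 [ 19  36  77  78  79  17  15  78  79  78  19]
 [ 21  20  27  99 112  30  28 117  92  20  22]
 [ 20  22  21  20 104  29  28  35  22  21  21]
 [ 32  26  20  21  57  28  28  20  22  22  30]
 [ 21  21  21  22  19  28  29  19  20  21  20]
 [ 21  20  20  21  19  28  26  18  18  20  20]
 [ 20  21  20  21  18  23  25  15  21  19  19]
 [ 19  19  19  22  21  24  25  18  19  20  20]]
[-3.04475750e-01  6.68501272e-02  1.92605172e+00  1.53138749e-03
  1.14493355e+00  1.04786691e+00]
```

The wrist picture puts the fingertips about 20 to 25 mm behind where the reported TCP says they should be. I'll test this by touching a bare spot on the mat gently with shut fingers.

Run:
```python
from h import *
plan((.60,.0,.165,12.5),(.60,0,.024,12.5))
```

```text
[ 0.159 -0.135 -0.005] [ 0.    -0.001 -0.   ] rows 1.3
[0.    0.    0.353] [0. 0. 0.] rows 2.3
```

```bash
python3 -m handwheel '[[0.16,-0.135,0,0,0,0,-1],[0.16,-0.135,0,0,0,0,-1],[0.16,-0.135,0.15,0,0,0,-1],[0.16,-0.135,0.27,0,0,0,-1],[0.16,-0.135,0.34,0,0,0,-1],[0.16,-0.135,0.355,0,0,0,-1],[0.16,-0.135,0.355,0,0,0,-1],[0.16,-0.135,0.355,0,0,0,-1]]' | egrep 'eef|contact'; python3 -m handwheel '[[0,0,0.005,0,0,0,-1],[0,0,0.01,0,0,0,-1],[0,0,0.01,0,0,0,-1]]'| egrep 'eef|contact'; python3 -m handwheel '[[0,0,0.005,0,0,0,-1],[0,0,0.005,0,0,0,-1]]'| egrep 'eef|contact'
```

```text
eef_pos: [0.6017, -0.0001, 0.0218]
contact_force: [0.3, -0.3, -0.4]
eef_pos: [0.6004, 0.0002, 0.0162]
contact_force: [0.5, -0.1, 1.0]
eef_pos: [0.6002, 0.0002, 0.0138]
contact_force: [-0.7, -0.8, -0.3]
```

```bash
for i in 1; do :; done; python3 -m handwheel '[[0,0,0.01,0,0,0,-1],[0,0,0.02,0,0,0,-1],[0,0,0.02,0,0,0,-1]]'| egrep 'eef|contact'; python3 -m handwheel '[[0,0,0.01,0,0,0,-1],[0,0,0.01,0,0,0,-1]]'| egrep 'eef|contact'
python3 - <<'E'
from h import *
im,p=snap('wrist'); g=im.max(2); print(g[214:262:2,322]); print(g[214:262:2,312])
E
```

```text
eef_pos: [0.5999, 0.0003, 0.0054]
contact_force: [-0.6, 0.7, -0.3]
eef_pos: [0.6001, 0.0003, 0.0016]
contact_force: [0.2, 0.3, -0.3]
[152 152 144 121 122 122 122 122 122 122 123 123  34  19  17  18  18  16
  18  18  18  19  19  18]
[122 123 122 122 122 122 123 122 123 123 121 118  82  83  83  83  83  83
  84  82  82  83  82  83]
```

```bash
python3 -m handwheel '[[0,0,0.01,0,0,0,-1],[0,0,0.02,0,0,0,-1],[0,0,0.02,0,0,0,-1]]'| egrep 'eef|contact'; python3 -m handwheel '[[0,0,0.01,0,0,0,-1],[0,0,0.01,0,0,0,-1]]'| egrep 'eef|contact';  python3 -m handwheel '[[0,0,0.005,0,0,0,-1],[0,0,0.005,0,0,0,-1]]'| egrep 'eef|contact'
```

```text
eef_pos: [0.6, 0.0003, -0.0065]
contact_force: [-0.8, -0.1, 0.0]
eef_pos: [0.6002, 0.0003, -0.0103]
contact_force: [-0.0, 0.0, -0.4]
eef_pos: [0.6004, 0.0002, -0.0121]
contact_force: [0.3, -0.7, 0.8]
```

```bash
python3 -m handwheel '[[0,0,0.006,0,0,0,-1],[0,0,0.01,0,0,0,-1]]'| egrep 'eef|contact'; python3 -m handwheel '[[0,0,0.005,0,0,0,-1],[0,0,0.005,0,0,0,-1]]'| egrep 'eef|contact';  python3 -m handwheel '[[0,0,0.005,0,0,0,-1],[0,0,0.005,0,0,0,-1]]'| egrep 'eef|contact'; python3 -m handwheel '[[0,0,0.004,0,0,0,-1],[0,0,0.004,0,0,0,-1]]'| egrep 'eef|contact'
```

```text
eef_pos: [0.6004, 0.0002, -0.0161]
contact_force: [-0.7, -0.2, 0.6]
eef_pos: [0.6005, 0.0002, -0.0169]
contact_force: [-2.9, -0.7, 6.4]
eef_pos: [0.6005, 0.0003, -0.017]
contact_force: [-7.9, 1.0, 16.2]
eef_pos: [0.6005, 0.0002, -0.017]
contact_force: [-11.1, 1.8, 24.7]
```

Contact came at a reported z of -0.017, so the true fingertips are about 17 mm behind the reported TCP and all grasp heights shift by -36 mm. That means the cover was held only by the handle's top edge, and I'll grip it deeper next time. Retry core A.

```bash
python3 -m handwheel '[[0,0,-0.1,0,0,0,-1],[0,0,-0.2,0,0,0,0.3],[0,0,-0.2,0,0,0,0.3]]'
python3 - <<'E'
from h import *
plan((.553,-.066,.055,12.8),(.553,-.066,-.017,12.8),(.553,-.066,.13,12.5),(.51,-.30,.13,12.5),(.50,-.437,.13,12.5))
E
```

```text
time: 18.77
eef_pos: [0.6036, -0.0003, 0.0629]
tcp_rot: [0.994, 0.109, 0.005, 0.001]
contact_force: [0.3, -0.3, 0.1]
opening: 0.416
finger_force: 0.0
[-0.159  0.133  0.019] [ 0.001 -0.003 -0.002] rows 1.3
[0.   0.   0.18] [0. 0. 0.] rows 1.2
[ 0.     0.    -0.368] [0.    0.    0.002] rows 2.4
[-0.232  0.548  0.   ] [0. 0. 0.] rows 3.8
[-0.099  0.329  0.   ] [0. 0. 0.] rows 2.2
```

```bash
python3 -m handwheel '[[-0.159,0.133,0,0.001,-0.003,-0.002,0.3],[-0.159,0.133,0,0.001,-0.003,-0.002,0.3],[-0.159,0.133,0.1,0.001,-0.003,-0.002,0.3],[-0.159,0.133,0.17,0.001,-0.003,-0.002,0.3],[-0.159,0.133,0.199,0.001,-0.003,-0.002,0.3],[-0.159,0.133,0.199,0.001,-0.003,-0.002,0.3],[-0.159,0.133,0.199,0.001,-0.003,-0.002,-1],[-0.159,0.133,0.199,0.001,-0.003,-0.002,-1],[-0.159,0.133,0.199,0.001,-0.003,-0.002,-1],[-0.159,0.133,0.199,0.001,-0.003,-0.002,-1],[-0.159,0.133,0.199,0.001,-0.003,-0.002,-1]]' 60; python3 -m handwheel '[[0,0,-0.05,0,0,0,-1],[0,0,-0.15,0,0,0,-1],[0,0,-0.28,0,0,0,-1],[0,0,-0.37,0,0,0,-1],[0,0,-0.37,0,0,0,-1]]' 60
python3 - <<'E'
from h import *
plan((.51,-.30,.13,12.5),(.50,-.437,.13,12.5),(.50,-.437,.045,12.5))
E
```

```text
time: 20.15
eef_pos: [0.5535, -0.0667, -0.0175]
tcp_rot: [0.994, 0.112, -0.001, 0.0]
contact_force: [-1.7, -1.8, 12.8]
opening: 0.383
finger_force: 66.0
time: 20.78
eef_pos: [0.5533, -0.0662, 0.1306]
tcp_rot: [0.994, 0.112, -0.0, 0.0]
contact_force: [-0.2, -0.8, -2.1]
opening: 0.384
finger_force: 60.0
[-0.236  0.546  0.002] [0.    0.    0.002] rows 3.8
[-0.099  0.329  0.   ] [0. 0. 0.] rows 2.2
[0.    0.    0.212] [0. 0. 0.] rows 1.4
```

Core A is held (33 mm opening, 60 N). Into the bin.

```bash
python3 -m handwheel '[[-0.06,0.14,0,0,0,0,-1],[-0.12,0.28,0,0,0,0,-1],[-0.18,0.42,0,0,0,0,-1],[-0.236,0.546,0,0,0,0,-1],[-0.28,0.68,0,0,0,0,-1],[-0.32,0.81,0,0,0,0,-1],[-0.335,0.875,0,0,0,0,-1],[-0.335,0.875,0.1,0,0,0,-1],[-0.335,0.875,0.19,0,0,0,-1],[-0.335,0.875,0.19,0,0,0,-1],[-0.335,0.875,0.19,0,0,0,0.1],[-0.335,0.875,0.19,0,0,0,0.1]]' 60; python3 -m handwheel '[[0,0,0,0,0,0,0.3],[0,0,-0.1,0,0,0,0.3],[0,0,-0.19,0,0,0,0.3]]'
python3 - <<'E'
from h import *
plan((.52,-.3,.13,8),(.653,-.046,.13,6),(.653,-.046,.03,6),(.653,-.046,-.015,6))
im,p=snap('wrist');
E
```

```text
time: 22.28
eef_pos: [0.499, -0.4379, 0.0532]
tcp_rot: [0.994, 0.112, -0.002, 0.001]
contact_force: [-0.5, -0.4, 1.0]
opening: 0.548
finger_force: 0.0
time: 22.65
eef_pos: [0.4984, -0.4369, 0.1284]
tcp_rot: [0.994, 0.112, -0.003, -0.001]
contact_force: [0.0, -0.6, 0.2]
opening: 0.65
finger_force: 0.0
[ 0.129 -0.322 -0.004] [-0.001  0.002  0.027] rows 2.2
[ 0.418 -0.583  0.   ] [0.    0.    0.011] rows 4.6
[0.   0.   0.25] [0. 0. 0.] rows 1.6
[0.    0.    0.112] [0. 0. 0.] rows 0.7
```

```bash
python3 -m handwheel '[[0.13,-0.14,0,0,0,0.01,0.3],[0.26,-0.28,0,0,0,0.02,0.3],[0.38,-0.42,0,0,0,0.03,0.3],[0.48,-0.56,0,0,0,0.038,0.3],[0.55,-0.7,0,0,0,0.038,0.3],[0.59,-0.82,0,0,0,0.038,0.3],[0.595,-0.867,0,0,0,0.038,0.3],[0.595,-0.867,0,0,0,0.038,0.3],[0.595,-0.867,0,0,0,0.038,0.3]]'
python3 - <<'E'
from h import *
cores(); plan((.653,-.046,.03,6),(.653,-.046,-.015,6))
E
```

```text
time: 23.82
eef_pos: [0.6534, -0.0461, 0.1266]
tcp_rot: [0.999, 0.053, -0.003, -0.001]
contact_force: [-0.4, -0.4, 0.4]
opening: 0.65
finger_force: 0.0
c [656.1 -46.6] L 65 W 33 yaw 6.6 fill 0.55 [324. 183.]
c [657.2  37.8] L 46 W 36 yaw -0.6 fill 0.23 [228. 174.]
[ 0.001 -0.002  0.241] [-0.001  0.002 -0.   ] rows 1.5
[0.    0.    0.112] [0. 0. 0.] rows 0.7
```

```bash
python3 -m handwheel '[[0.005,-0.002,0.14,-0.001,0.002,-0.003,0.3],[0.005,-0.002,0.25,-0.001,0.002,-0.003,0.3],[0.005,-0.002,0.32,-0.001,0.002,-0.003,0.3],[0.005,-0.002,0.353,-0.001,0.002,-0.003,0.3],[0.005,-0.002,0.353,-0.001,0.002,-0.003,0.3],[0.005,-0.002,0.353,-0.001,0.002,-0.003,-1],[0.005,-0.002,0.353,-0.001,0.002,-0.003,-1],[0.005,-0.002,0.353,-0.001,0.002,-0.003,-1],[0.005,-0.002,0.353,-0.001,0.002,-0.003,-1]]' 60; python3 -m handwheel '[[0,0,-0.05,0,0,0,-1],[0,0,-0.15,0,0,0,-1],[0,0,-0.28,0,0,0,-1],[0,0,-0.36,0,0,0,-1],[0,0,-0.36,0,0,0,-1]]' 60
python3 - <<'E'
from h import *
plan((.55,-.437,.13,10),(.54,-.437,.05,10))
E
```

```text
time: 25.0
eef_pos: [0.6558, -0.0451, -0.0128]
tcp_rot: [0.998, 0.057, 0.001, 0.001]
contact_force: [0.2, -1.8, 6.8]
opening: 0.383
finger_force: 63.4
time: 25.62
eef_pos: [0.6562, -0.0444, 0.1331]
tcp_rot: [0.998, 0.057, 0.003, 0.001]
contact_force: [-0.8, -0.2, -1.8]
opening: 0.379
finger_force: 62.5
[-0.376  0.945  0.008] [ 0.001 -0.002 -0.019] rows 6.5
[-0.025 -0.004  0.2  ] [0. 0. 0.] rows 1.3
```

Core B is held; into the bin, slightly off to +x.

```bash
python3 -m handwheel '[[-0.06,0.14,0,0,0,0,-1],[-0.12,0.28,0,0,0,0,-1],[-0.18,0.42,0,0,0,0,-1],[-0.236,0.56,0,0,0,-0.005,-1],[-0.28,0.7,0,0,0,-0.01,-1],[-0.33,0.83,0,0,0,-0.015,-1],[-0.376,0.945,0,0,0,-0.019,-1],[-0.376,0.945,0.1,0,0,-0.019,-1],[-0.376,0.945,0.19,0,0,-0.019,-1],[-0.376,0.945,0.19,0,0,-0.019,-1],[-0.376,0.945,0.19,0,0,-0.019,0.1],[-0.376,0.945,0.19,0,0,-0.019,0.1]]' 60; python3 -m handwheel '[[0,0,0,0,0,0,0.3],[0,0,-0.1,0,0,0,0.3],[0,0,-0.19,0,0,0,0.3]]'
python3 - <<'E'
from h import *
plan((.62,-.12,.13,-5),(.643,.043,.13,-9.8))
E
```

```text
time: 27.12
eef_pos: [0.5492, -0.4382, 0.0561]
tcp_rot: [0.996, 0.087, 0.001, 0.002]
contact_force: [0.2, -0.4, 0.0]
opening: 0.552
finger_force: 0.0
time: 27.5
eef_pos: [0.548, -0.4372, 0.1311]
tcp_rot: [0.996, 0.087, -0.0, 0.001]
contact_force: [-0.5, -0.1, 0.8]
opening: 0.653
finger_force: 0.0
[ 0.314 -0.75   0.001] [0.    0.    0.083] rows 5.2
[ 0.022 -0.411  0.   ] [0.    0.    0.027] rows 2.6
```

```bash
python3 -m handwheel '[[0.06,-0.14,0,0,0,0.04,0.3],[0.12,-0.29,0,0,0,0.06,0.3],[0.18,-0.43,0,0,0,0.083,0.3],[0.24,-0.58,0,0,0,0.083,0.3],[0.314,-0.75,0,0,0,0.083,0.3],[0.314,-0.75,0,0,0,0.083,0.3]]' | grep eef; python3 -m handwheel '[[0.01,-0.15,0,0,0,0.027,0.3],[0.015,-0.3,0,0,0,0.027,0.3],[0.022,-0.411,0,0,0,0.027,0.3],[0.022,-0.411,0,0,0,0.027,0.3],[0.022,-0.411,0,0,0,0.027,0.3]]'
python3 - <<'E'
from h import *
im=cores(); cv2.imwrite('pics/w6.png',im[:,:,::-1])
plan((.643,.043,-.015,-9.8))
E
```

```text
eef_pos: [0.6205, -0.1163, 0.1302]
time: 28.88
eef_pos: [0.643, 0.0422, 0.1293]
tcp_rot: [0.996, -0.086, -0.0, 0.001]
contact_force: [0.2, -0.4, -0.2]
opening: 0.65
finger_force: 0.0
c [546.1  44. ] L 71 W 34 yaw -18.9 fill 0.86 [337. 284.]
c [ 524.6 -233.8] L 42 W 36 yaw 6.0 fill 0.59 [624. 255.]
c [656.9  39.7] L 45 W 31 yaw -1.2 fill 0.24 [317. 172.]
[-0.    -0.004  0.36 ] [ 0.     0.    -0.001] rows 2.3
```

View pics/w6.png

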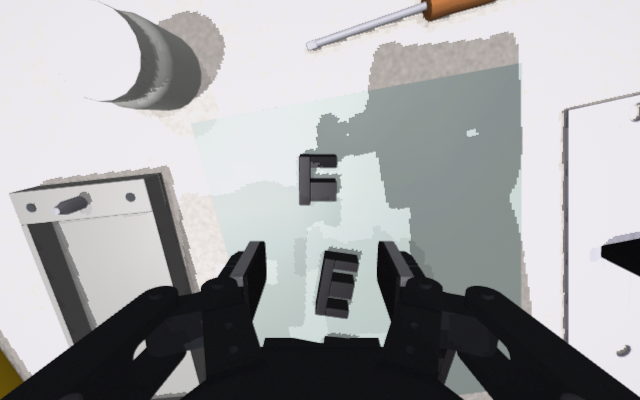

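C is at (318,180); its wide middle leg is the lower prong at (322,189), as assumed. I'll place it and check the carrier too.

```bash
python3 - <<'E'
from h import *
p=eyes.camera_params('wrist'); print(ray(p,(319,189),.02), ray(p,(318,155),.02), ray(p,(318,203),.02))
E
python3 -m handwheel '[[0.01,-0.002,0.14,0,0,-0.001,0.3],[0.01,-0.002,0.25,0,0,-0.001,0.3],[0.01,-0.002,0.32,0,0,-0.001,0.3],[0.01,-0.002,0.358,0,0,-0.001,0.3],[0.01,-0.002,0.358,0,0,-0.001,0.3],[0.01,-0.002,0.358,0,0,-0.001,-1],[0.01,-0.002,0.358,0,0,-0.001,-1],[0.01,-0.002,0.358,0,0,-0.001,-1],[0.01,-0.002,0.358,0,0,-0.001,-1]]' 60; python3 -m handwheel '[[0,0,-0.05,0,0,0,-1],[0,0,-0.15,0,0,0,-1],[0,0,-0.28,0,0,0,-1],[0,0,-0.36,0,0,0,-1],[0,0,-0.36,0,0,0,-1]]' 60
python3 - <<'E'
from h import *
plan((.57,-.22,.13,0),(.46,-.437,.13,5))
E
```

```text
[0.64581192 0.04308518 0.02      ] [0.67632786 0.03859484 0.02      ] [0.63291013 0.04629897 0.02      ]
time: 30.05
eef_pos: [0.6484, 0.043, -0.0121]
tcp_rot: [0.996, -0.084, 0.001, 0.001]
contact_force: [-1.4, -0.6, 5.9]
opening: 0.381
finger_force: 62.9
time: 30.68
eef_pos: [0.6489, 0.0433, 0.134]
tcp_rot: [0.996, -0.084, 0.003, 0.0]
contact_force: [1.0, 0.5, -1.6]
opening: 0.383
finger_force: 62.1
[-0.084  0.682  0.009] [ 0.    -0.002 -0.054] rows 4.4
[-0.275  0.542  0.   ] [ 0.     0.    -0.028] rows 3.9
```

```bash
python3 -m handwheel '[[-0.02,0.15,0,0,0,-0.02,-1],[-0.04,0.3,0,0,0,-0.03,-1],[-0.06,0.45,0,0,0,-0.04,-1],[-0.08,0.6,0,0,0,-0.05,-1],[-0.084,0.682,0,0,0,-0.054,-1],[-0.084,0.682,0,0,0,-0.054,-1]]' 60|grep eef; python3 -m handwheel '[[-0.07,0.14,0,0,0,-0.028,-1],[-0.14,0.28,0,0,0,-0.028,-1],[-0.21,0.42,0,0,0,-0.028,-1],[-0.275,0.542,0,0,0,-0.028,-1],[-0.275,0.542,0,0,0,-0.028,-1],[-0.275,0.542,0.1,0,0,-0.028,-1],[-0.275,0.542,0.19,0,0,-0.028,-1],[-0.275,0.542,0.19,0,0,-0.028,-1],[-0.275,0.542,0.19,0,0,-0.028,0.1],[-0.275,0.542,0.19,0,0,-0.028,0.3],[-0.275,0.542,0.1,0,0,-0.028,0.3],[-0.275,0.542,0,0,0,-0.028,0.3]]' 60
python3 - <<'E'
from h import *
im,p=snap('top','t7.png')
plan((.47,-.2,.13,-10),(.436,-.0475,.13,-20))
E
```

```text
eef_pos: [0.5658, -0.2215, 0.1273]
time: 32.92
eef_pos: [0.4584, -0.4371, 0.1323]
tcp_rot: [0.999, 0.044, -0.0, 0.001]
contact_force: [0.4, -1.2, 0.3]
opening: 0.652
finger_force: 0.0
[ 0.076 -0.597  0.018] [ 0.003 -0.002  0.084] rows 3.9
[-0.15  -0.361  0.   ] [0.    0.    0.056] rows 2.5
```

View pics/t7.png

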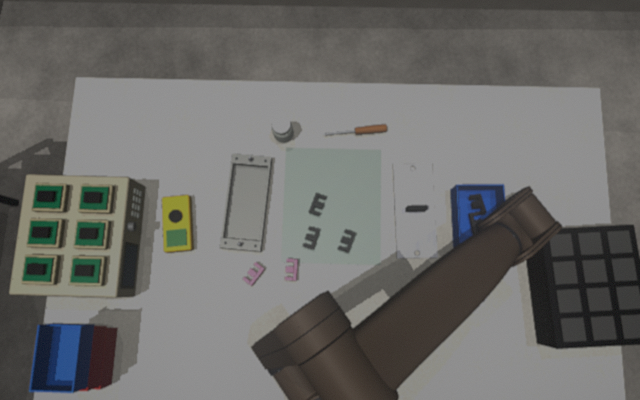

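The top view shows the mat holding only the three whole cores at (317,204), (312,238) and (347,241). The rejects are in the bin, the cover is centred on the pad with its handle at (416,208), and the carrier is open. Now core F.

```bash
python3 -m handwheel '[[0.02,-0.15,0,0,0,0.03,0.3],[0.04,-0.3,0,0,0,0.05,0.3],[0.06,-0.45,0,0,0,0.084,0.3],[0.076,-0.597,0,0,0,0.084,0.3],[0.076,-0.597,0,0,0,0.084,0.3],[0.076,-0.597,0,0,0,0.084,0.3]]'|grep eef; python3 -m handwheel '[[-0.06,-0.14,0,0,0,0.056,0.3],[-0.12,-0.28,0,0,0,0.056,0.3],[-0.15,-0.361,0,0,0,0.056,0.3],[-0.15,-0.361,0,0,0,0.056,0.3],[-0.15,-0.361,0,0,0,0.056,0.3]]'
python3 - <<'E'
from h import *
cores(); plan((.436,-.0475,-.015,-20))
E
```

```text
eef_pos: [0.4681, -0.1969, 0.1316]
time: 34.35
eef_pos: [0.4341, -0.0452, 0.1306]
tcp_rot: [0.985, -0.175, 0.0, 0.001]
contact_force: [-0.2, 0.8, 0.8]
opening: 0.654
finger_force: 0.0
c [433.9 -47.5] L 65 W 33 yaw -19.2 fill 0.26 [326. 192.]
c [540.5  40.9] L 62 W 40 yaw -18.9 fill 0.45 [178. 114.]
[0.006 0.003 0.364] [ 0.    -0.    -0.001] rows 2.3
```

```bash
python3 -m handwheel '[[0.006,0.003,0.14,0,0,-0.003,0.3],[0.006,0.003,0.25,0,0,-0.003,0.3],[0.006,0.003,0.32,0,0,-0.003,0.3],[0.006,0.003,0.362,0,0,-0.003,0.3],[0.006,0.003,0.362,0,0,-0.003,0.3],[0.006,0.003,0.362,0,0,-0.003,-1],[0.006,0.003,0.362,0,0,-0.003,-1],[0.006,0.003,0.362,0,0,-0.003,-1],[0.006,0.003,0.362,0,0,-0.003,-1]]' 60; python3 -m handwheel '[[0,0,-0.05,0,0,0,-1],[0,0,-0.15,0,0,0,-1],[0,0,-0.28,0,0,0,-1],[0,0,-0.36,0,0,0,-1],[0,0,-0.36,0,0,0,-1]]' 60
python3 - <<'E'
from h import *
s=monitor.get_state(); c=np.array([.5422,.2613])
y=np.radians(-3.65)
for d in(-.077,0,.077): print(c+d*np.array([np.cos(y),np.sin(y)]))
plan((.465,.10,.13,-12),(.4654,.266,.13,-3.65),(.4654,.266,-.009,-3.65))
E
```

```text
time: 35.52
eef_pos: [0.4361, -0.0465, -0.0137]
tcp_rot: [0.985, -0.17, 0.001, 0.001]
contact_force: [-0.2, -2.8, 5.9]
opening: 0.381
finger_force: 61.7
time: 36.15
eef_pos: [0.4364, -0.0459, 0.1312]
tcp_rot: [0.985, -0.17, 0.002, 0.001]
contact_force: [0.2, 0.6, -1.3]
opening: 0.379
finger_force: 60.8
[0.46535619 0.26620193]
[0.5422 0.2613]
[0.61904381 0.25639807]
[-0.055 -0.368  0.002] [ 0.    -0.001 -0.042] rows 2.4
[-0.085 -0.406  0.   ] [ 0.     0.    -0.046] rows 2.7
[0.    0.    0.348] [0. 0. 0.] rows 2.2
```

```bash
python3 -m handwheel '[[-0.02,-0.14,0,0,0,-0.02,-1],[-0.04,-0.27,0,0,0,-0.042,-1],[-0.055,-0.368,0,0,0,-0.042,-1],[-0.055,-0.368,0,0,0,-0.042,-1]]' 60|grep eef; python3 -m handwheel '[[-0.03,-0.14,0,0,0,-0.046,-1],[-0.06,-0.28,0,0,0,-0.046,-1],[-0.085,-0.406,0,0,0,-0.046,-1],[-0.085,-0.406,0,0,0,-0.046,-1],[-0.085,-0.406,0,0,0,-0.046,-1]]' 60
python3 - <<'E'
from h import *
plan((.4654,.266,-.007,-3.65))
im,p=snap('wrist','w8.png')
for q in((-.116,-.055),(.116,-.055),(-.116,.055),(.116,.055)):
    y=np.radians(-3.65); print(proj(p,[.5422+q[0]*np.cos(y)-q[1]*np.sin(y),.2613+q[0]*np.sin(y)+q[1]*np.cos(y),.03]).round())
E
```

```text
eef_pos: [0.4615, 0.1026, 0.1259]
time: 37.28
eef_pos: [0.4629, 0.2651, 0.1268]
tcp_rot: [0.999, -0.032, -0.002, 0.001]
contact_force: [-1.1, -0.3, -1.9]
opening: 0.384
finger_force: 61.1
[ 0.008 -0.003  0.334] [ 0.001  0.001 -0.   ] rows 2.1
[380. 234.]
[398. -77.]
[259. 234.]
[240. -77.]
```

View pics/w8.png

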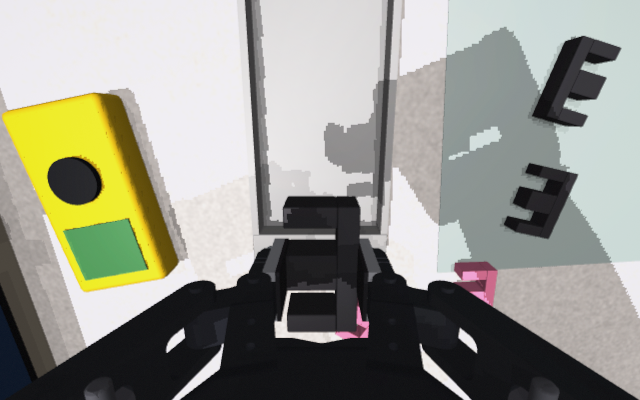

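The held core F is over the carrier's near end. The bed's inner edges, at columns 262 and 383 and row 233, match my predicted 259, 380 and 234 within about 1 mm. Lower and release.

```bash
python3 -m handwheel '[[0.008,-0.003,0.1,0.001,0.001,0,-1],[0.008,-0.003,0.2,0.001,0.001,0,-1],[0.008,-0.003,0.27,0.001,0.001,0,-1],[0.008,-0.003,0.31,0.001,0.001,0,-1],[0.008,-0.003,0.332,0.001,0.001,0,-1],[0.008,-0.003,0.332,0.001,0.001,0,-1]]' 60;  python3 -m handwheel '[[0,0,0,0,0,0,0.05],[0,0,0,0,0,0,0.05],[0,0,0,0,0,0,0.05],[0,0,-0.06,0,0,0,0.05],[0,0,-0.18,0,0,0,0.2],[0,0,-0.32,0,0,0,0.3],[0,0,-0.32,0,0,0,0.3]]'
python3 - <<'E'
from h import *
plan((.45,.15,.13,-10),(.442,.058,.13,-16.3))
E
```

```text
time: 38.08
eef_pos: [0.4674, 0.2669, -0.0039]
tcp_rot: [0.999, -0.033, 0.001, -0.001]
contact_force: [0.0, -0.3, -1.5]
opening: 0.384
finger_force: 61.1
time: 38.95
eef_pos: [0.4708, 0.2685, 0.1304]
tcp_rot: [0.999, -0.032, 0.007, -0.003]
contact_force: [0.4, -0.1, -0.2]
opening: 0.648
finger_force: 0.0
[-0.033  0.299 -0.002] [-0.003 -0.004  0.035] rows 1.9
[0.02 0.23 0.  ] [0.    0.    0.035] rows 1.5
```

```bash
python3 -m handwheel '[[-0.015,0.14,0,-0.003,-0.004,0.035,0.3],[-0.033,0.299,0,-0.003,-0.004,0.035,0.3],[-0.033,0.299,0,-0.003,-0.004,0.035,0.3]]'|grep eef; python3 -m handwheel '[[0.01,0.12,0,0,0,0.035,0.3],[0.02,0.23,0,0,0,0.035,0.3],[0.02,0.23,0,0,0,0.035,0.3],[0.02,0.23,0,0,0,0.035,0.3]]'|grep eef
python3 - <<'E'
from h import *
cores(); plan((.441,.0575,-.015,-16.3))
E
```

```text
eef_pos: [0.4445, 0.1457, 0.1223]
eef_pos: [0.4378, 0.0572, 0.1239]
c [540.   40.4] L 63 W 24 yaw -18.9 fill 0.10 [297.  63.]
[ 0.011 -0.005  0.347] [0.003 0.003 0.   ] rows 2.2
```

Run:
```python
from h import *
for t in(60,68,90,105): print(t); im=cores(th=t)
cv2.imwrite('pics/w9.png',im[:,:,::-1])
```

```text
60
c [470.6 252.1] L 71 W 40 yaw 21.1 fill 0.32 [ 99. 213.]
68
c [466.2 276.8] L 25 W 21 yaw 86.9 fill 0.29 [ 83. 227.]
c [463.7 265.1] L 67 W 48 yaw -3.5 fill 0.33 [ 96. 213.]
c [540.2  40.2] L 62 W 24 yaw -19.0 fill 0.08 [297.  63.]
90
c [439.9  60. ] L 65 W 33 yaw -16.1 fill 0.54 [318. 189.]
c [541.4  44. ] L 63 W 34 yaw -18.4 fill 0.48 [295.  62.]
105
c [439.9  60. ] L 66 W 34 yaw -16.5 fill 0.77 [317. 189.]
c [541.1  44.3] L 64 W 34 yaw -18.9 fill 0.73 [299.  66.]
```

```bash
python3 -m handwheel '[[0.011,-0.008,0.14,0.003,0.003,0,0.3],[0.011,-0.008,0.25,0.003,0.003,0,0.3],[0.011,-0.008,0.32,0.003,0.003,0,0.3],[0.011,-0.008,0.346,0.003,0.003,0,0.3],[0.011,-0.008,0.346,0.003,0.003,0,0.3],[0.011,-0.008,0.346,0.003,0.003,0,-1],[0.011,-0.008,0.346,0.003,0.003,0,-1],[0.011,-0.008,0.346,0.003,0.003,0,-1],[0.011,-0.008,0.346,0.003,0.003,0,-1]]' 60; python3 -m handwheel '[[0,0,-0.05,0,0,0,-1],[0,0,-0.15,0,0,0,-1],[0,0,-0.28,0,0,0,-1],[0,0,-0.36,0,0,0,-1],[0,0,-0.36,0,0,0,-1]]' 60
python3 - <<'E'
from h import *
plan((.51,.16,.13,-10),(.544,.261,.13,-3.65))
E
```

```text
time: 41.2
eef_pos: [0.4432, 0.0575, -0.0123]
tcp_rot: [0.99, -0.142, 0.002, -0.001]
contact_force: [0.6, 1.7, 6.4]
opening: 0.382
finger_force: 60.8
time: 41.82
eef_pos: [0.4434, 0.0571, 0.1328]
tcp_rot: [0.99, -0.142, 0.004, -0.001]
contact_force: [-0.1, -0.3, -2.1]
opening: 0.38
finger_force: 60.1
[ 0.088 -0.294  0.008] [-0.001 -0.002 -0.035] rows 2.0
[ 0.04  -0.263  0.   ] [ 0.     0.    -0.035] rows 1.7
```

```bash
python3 -m handwheel '[[0.04,-0.14,0,0,0,-0.035,-1],[0.088,-0.294,0,0,0,-0.035,-1],[0.088,-0.294,0,0,0,-0.035,-1]]' 60|grep eef; python3 -m handwheel '[[0.02,-0.13,0,0,0,-0.035,-1],[0.043,-0.263,0,0,0,-0.035,-1],[0.043,-0.263,0,0,0,-0.035,-1],[0.043,-0.263,0,0,0,-0.035,-1]]' 60
python3 - <<'E'
from h import *
plan((.5445,.2615,-.006,-3.65))
E
```

```text
eef_pos: [0.508, 0.1627, 0.127]
time: 42.7
eef_pos: [0.5418, 0.2599, 0.1278]
tcp_rot: [0.999, -0.032, -0.002, 0.001]
contact_force: [-0.5, -0.1, -2.2]
opening: 0.383
finger_force: 60.8
[ 0.008 -0.005  0.335] [ 0.     0.001 -0.   ] rows 2.1
```

```bash
python3 -m handwheel '[[0.008,-0.005,0.1,0,0.001,0,-1],[0.008,-0.005,0.2,0,0.001,0,-1],[0.008,-0.005,0.27,0,0.001,0,-1],[0.008,-0.005,0.31,0,0.001,0,-1],[0.008,-0.005,0.334,0,0.001,0,-1],[0.008,-0.005,0.334,0,0.001,0,-1]]' 60;  python3 -m handwheel '[[0,0,0,0,0,0,0.05],[0,0,0,0,0,0,0.05],[0,0,0,0,0,0,0.05],[0,0,-0.06,0,0,0,0.05],[0,0,-0.18,0,0,0,0.2],[0,0,-0.32,0,0,0,0.3],[0,0,-0.32,0,0,0,0.3]]'
python3 - <<'E'
from h import *
plan((.545,.043,.13,-19))
E
```

```text
time: 43.45
eef_pos: [0.5467, 0.2625, -0.0036]
tcp_rot: [0.999, -0.033, 0.002, -0.0]
contact_force: [0.1, 0.7, -2.3]
opening: 0.374
finger_force: 60.8
time: 44.32
eef_pos: [0.5504, 0.2642, 0.1316]
tcp_rot: [0.999, -0.032, 0.008, -0.002]
contact_force: [0.9, -0.4, -0.0]
opening: 0.651
finger_force: 0.0
[0.022 0.553 0.001] [-0.002 -0.005  0.085] rows 3.5
```

```bash
python3 -m handwheel '[[0,0.14,0,-0.002,-0.005,0.04,0.3],[0.01,0.28,0,-0.002,-0.005,0.085,0.3],[0.015,0.42,0,-0.002,-0.005,0.085,0.3],[0.02,0.553,0,-0.002,-0.005,0.085,0.3],[0.02,0.553,0,-0.002,-0.005,0.085,0.3],[0.02,0.553,0,-0.002,-0.005,0.085,0.3]]'|grep eef
python3 - <<'E'
from h import *
cores(th=105); plan((.543,.042,-.015,-19.2))
E
```

```text
eef_pos: [0.5395, 0.0418, 0.1236]
c [542.4 260.8] L 68 W 50 yaw -4.0 fill 0.79 [ 99. 260.]
c [542.8  43.6] L 65 W 34 yaw -18.4 fill 0.76 [317. 187.]
[ 0.013 -0.004  0.347] [0.002 0.004 0.001] rows 2.2
```

```bash
python3 -m handwheel '[[0.013,-0.006,0.14,0.002,0.004,0,0.3],[0.013,-0.006,0.25,0.002,0.004,0,0.3],[0.013,-0.006,0.32,0.002,0.004,0,0.3],[0.013,-0.006,0.346,0.002,0.004,0,0.3],[0.013,-0.006,0.346,0.002,0.004,0,0.3],[0.013,-0.006,0.346,0.002,0.004,0,-1],[0.013,-0.006,0.346,0.002,0.004,0,-1],[0.013,-0.006,0.346,0.002,0.004,0,-1],[0.013,-0.006,0.346,0.002,0.004,0,-1]]' 60; python3 -m handwheel '[[0,0,-0.05,0,0,0,-1],[0,0,-0.15,0,0,0,-1],[0,0,-0.28,0,0,0,-1],[0,0,-0.36,0,0,0,-1],[0,0,-0.36,0,0,0,-1]]' 60
python3 - <<'E'
from h import *
plan((.622,.256,.13,-3.65))
E
```

```text
time: 46.25
eef_pos: [0.5456, 0.0418, -0.0122]
tcp_rot: [0.986, -0.165, 0.002, -0.0]
contact_force: [-0.5, 2.6, 6.9]
opening: 0.381
finger_force: 62.4
time: 46.88
eef_pos: [0.5456, 0.0415, 0.1328]
tcp_rot: [0.986, -0.165, 0.004, 0.0]
contact_force: [0.3, -0.1, -1.1]
opening: 0.377
finger_force: 61.5
[ 0.006 -0.569  0.008] [ 0.    -0.002 -0.085] rows 3.6
```

```bash
python3 -m handwheel '[[0,-0.14,0,0,0,-0.04,-1],[0,-0.28,0,0,0,-0.085,-1],[0.003,-0.42,0,0,0,-0.085,-1],[0.006,-0.569,0,0,0,-0.085,-1],[0.006,-0.569,0,0,0,-0.085,-1],[0.006,-0.569,0,0,0,-0.085,-1]]' 60
python3 - <<'E'
from h import *
plan((.6215,.2565,-.006,-3.65))
E
```

```text
time: 47.62
eef_pos: [0.6185, 0.2557, 0.1266]
tcp_rot: [0.999, -0.032, -0.002, 0.001]
contact_force: [-0.6, 0.3, -1.9]
opening: 0.38
finger_force: 61.4
[ 0.009 -0.003  0.331] [ 0.001  0.001 -0.   ] rows 2.1
```

```bash
python3 -m handwheel '[[0.005,-0.003,0.1,0,0.001,0,-1],[0.005,-0.003,0.2,0,0.001,0,-1],[0.005,-0.003,0.27,0,0.001,0,-1],[0.005,-0.003,0.31,0,0.001,0,-1],[0.005,-0.003,0.331,0,0.001,0,-1],[0.005,-0.003,0.331,0,0.001,0,-1]]' 60;  python3 -m handwheel '[[0,0,0,0,0,0,0.05],[0,0,0,0,0,0,0.05],[0,0,0,0,0,0,0.05],[0,0,-0.06,0,0,0,0.05],[0,0,-0.18,0,0,0,0.2],[0,0,-0.45,0,0,0,0],[0,0,-0.5,0,0,0,0],[0,0,-0.5,0,0,0,0]]'
python3 - <<'E'
from h import *
plan((.57,.16,.24,86.35))
E
```

```text
time: 48.38
eef_pos: [0.6225, 0.2568, -0.0025]
tcp_rot: [0.999, -0.033, 0.002, 0.0]
contact_force: [1.5, 0.6, -1.4]
opening: 0.377
finger_force: 61.4
time: 49.38
eef_pos: [0.6256, 0.2586, 0.2084]
tcp_rot: [0.999, -0.032, 0.01, -0.002]
contact_force: [0.1, 0.2, -0.4]
opening: 0.501
finger_force: 0.0
[-0.121  0.255 -0.083] [ 0.004 -0.006 -0.5  ] rows 8.4
```

```bash
python3 -m handwheel '[[-0.121,0.255,-0.083,0.004,-0.006,-0.5,0],[-0.121,0.255,-0.083,0.004,-0.006,-0.5,0],[-0.121,0.255,-0.083,0.004,-0.006,-0.5,0],[-0.121,0.255,-0.083,0.004,-0.006,-0.5,0],[-0.121,0.255,-0.083,0.004,-0.006,-0.5,0],[-0.121,0.255,-0.083,0.004,-0.006,-0.5,0],[-0.121,0.255,-0.083,0.004,-0.006,-0.5,0],[-0.121,0.255,-0.083,0.004,-0.006,-0.5,0],[-0.121,0.255,-0.083,0.004,-0.006,-0.5,0],[-0.121,0.255,-0.083,0.004,-0.006,-0.5,0]]'
python3 - <<'E'
from h import *
im,p=snap('wrist'); cs=[]
y=np.radians(-3.65)
for s in(-1,1):
    for z in(.03,.056):
        print(s,z,proj(p,[.5422+s*.131*np.cos(y),.2613+s*.131*np.sin(y),z]).round(1))
u0,v0=proj(p,[.5422,.2613,.03]).astype(int)
u0=max(u0-150,0);v0=max(v0-80,0); print(u0,v0)
c=im[v0:v0+180,u0:u0+300]; cv2.imwrite('pics/w10.png',cv2.resize(c,None,fx=2.66,fy=2.66,interpolation=cv2.INTER_CUBIC)[:,:,::-1])
cores(z=.026,th=105)
E
```

```text
time: 50.62
eef_pos: [0.5662, 0.1588, 0.2306]
tcp_rot: [0.73, 0.683, -0.007, -0.004]
contact_force: [0.0, 0.4, 0.3]
opening: 0.497
finger_force: 0.0
-1 0.03 [181.7  85.6]
-1 0.056 [170.2  83.3]
1 0.03 [416.6  84.8]
1 0.056 [423.8  82.4]
148 5
c [746.3 145.1] L 65 W 22 yaw -59.9 fill 0.45 [476. 174.]
c [618.1 257. ] L 64 W 35 yaw -3.8 fill 0.74 [366.  85.]
c [542.3 260. ] L 64 W 39 yaw -3.7 fill 0.69 [299.  85.]
```

View pics/w10.png

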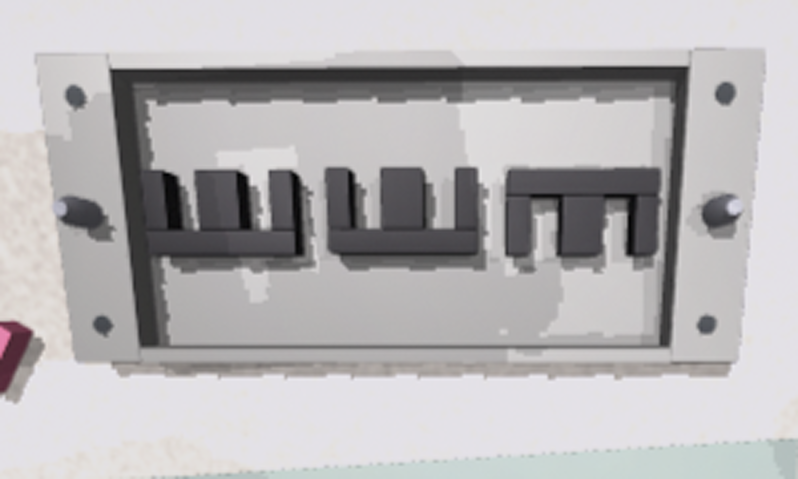

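All three whole cores lie flat and apart in the bed. The pin tops, at image (171.3,82.8) and (424.7,82.8), are within 1 px of prediction, giving a centre of about (0.543,0.2613). Now I'll fetch the cover.

Run:
```python
from h import *
plan((.56,-.10,.18,90),(.5346,-.2525,.12,92.5),(.5346,-.2525,.0,92.5))
```

```text
[-0.646  0.029  0.129] [-0.005  0.001 -0.021] rows 4.2
[-0.381 -0.064  0.15 ] [ 0.     0.    -0.014] rows 2.7
[0.  0.  0.3] [0. 0. 0.] rows 1.9
```

```bash
python3 -m handwheel '[[-0.15,0,0.03,-0.005,0.001,-0.021,0],[-0.3,0.01,0.06,-0.005,0.001,-0.021,0],[-0.45,0.02,0.09,-0.005,0.001,-0.021,0],[-0.646,0.029,0.129,-0.005,0.001,-0.021,0],[-0.646,0.029,0.129,-0.005,0.001,-0.021,0],[-0.646,0.029,0.129,-0.005,0.001,-0.021,0]]'|grep eef; python3 -m handwheel '[[-0.13,-0.02,0.05,0,0,-0.014,0],[-0.26,-0.04,0.1,0,0,-0.014,0],[-0.381,-0.064,0.15,0,0,-0.014,0],[-0.381,-0.064,0.15,0,0,-0.014,0],[-0.381,-0.064,0.15,0,0,-0.014,0]]'
python3 - <<'E'
from h import *
im,p=snap('wrist'); m=(im.max(2)<60).astype(np.uint8)
# handle top blob and holes
u,v=proj(p,[.5346,-.2533,.053]); print(u,v)
g=im.max(2); n,l,st,ce=cv2.connectedComponentsWithStats((g<100).astype(np.uint8))
for i in range(1,n):
    if 25<st[i,4]<6000 and ce[i][1]<260: print(st[i],ce[i].round(1),ray(p,ce[i],.053).round(4),ray(p,ce[i],.008).round(4))
plan((.5346,-.2525,.0,92.5))
E
```

```text
eef_pos: [0.5603, -0.1005, 0.1796]
time: 52.1
eef_pos: [0.5359, -0.2509, 0.1205]
tcp_rot: [0.691, 0.723, -0.0, 0.0]
contact_force: [-0.4, -0.6, -0.0]
opening: 0.498
finger_force: 0.0
321.5119373413446 210.06189515268684
[ 613    0   27  110 1365] [626.2  52.6] [ 0.7373 -0.131   0.053 ] [ 0.778  -0.1208  0.008 ]
[ 311  164   18   81 1397] [319.7 204. ] [ 0.533  -0.2484  0.053 ] [ 0.5333 -0.2614  0.008 ]
[171 189  10  14  32] [173.7 196.9] [ 0.4196 -0.2481  0.053 ] [ 0.3975 -0.261   0.008 ]
[-0.004 -0.004  0.302] [0.    0.    0.001] rows 1.9
```

```bash
python3 -m handwheel '[[-0.004,0.002,0.1,0,0,0,0],[-0.004,0.002,0.2,0,0,0,0],[-0.004,0.002,0.26,0,0,0,0],[-0.004,0.002,0.296,0,0,0,0],[-0.004,0.002,0.296,0,0,0,0]]'|egrep 'eef|conta'; python3 -m handwheel '[[0,0,0,0,0,0,-1],[0,0,0,0,0,0,-1],[0,0,0,0,0,0,-1],[0,0,0,0,0,0,-1],[0,0,0,0,0,0,-1],[0,0,0,0,0,0,-1]]' 110; python3 -m handwheel '[[0,0,-0.02,0,0,0,-1],[0,0,-0.05,0,0,0,-1],[0,0,-0.1,0,0,0,-1],[0,0,-0.2,0,0,0,-1],[0,0,-0.3,0,0,0,-1],[0,0,-0.35,0,0,0,-1],[0,0,-0.35,0,0,0,-1]]' 110;python3 - <<'E'
from h import *
plan((.565,-.05,.13,90),(.57,.1,.13,88),(.543,.2613,.13,86.2))
E
```

```text
eef_pos: [0.536, -0.2529, 0.0012]
contact_force: [0.1, 0.6, -0.2]
time: 53.52
eef_pos: [0.5365, -0.2547, 0.0035]
tcp_rot: [0.691, 0.723, -0.0, 0.001]
contact_force: [-1.2, 1.7, 5.1]
opening: 0.151
finger_force: 108.4
time: 54.4
eef_pos: [0.537, -0.2547, 0.1438]
tcp_rot: [0.691, 0.723, -0.0, 0.002]
contact_force: [0.3, -0.4, -4.4]
opening: 0.147
finger_force: 107.8
[0.508 0.093 0.033] [0.001 0.001 0.014] rows 3.3
[0.375 0.012 0.   ] [0.    0.    0.011] rows 2.4
[ 0.401 -0.082  0.   ] [0.   0.   0.01] rows 2.6
```

The grip on the handle is solid this time (13 mm opening). Carry it over the carrier.

```bash
python3 -m handwheel '[[0.13,0.02,0,0,0,0.005,-1],[0.26,0.05,0,0,0,0.01,-1],[0.39,0.07,0,0,0,0.014,-1],[0.508,0.093,0.02,0,0,0.014,-1],[0.508,0.093,0.02,0,0,0.014,-1],[0.508,0.093,0.02,0,0,0.014,-1]]' 110|grep eef; python3 -m handwheel '[[0.13,0,0,0,0,0.005,-1],[0.25,0.01,0,0,0,0.011,-1],[0.375,0.012,0,0,0,0.011,-1],[0.5,-0.01,0,0,0,0.015,-1],[0.63,-0.04,0,0,0,0.018,-1],[0.75,-0.07,0,0,0,0.021,-1],[0.75,-0.07,0,0,0,0.021,-1],[0.75,-0.07,0,0,0,0.021,-1]]' 110
python3 - <<'E'
from h import *
im,p=snap('wrist','w11.png'); s=monitor.get_state(); print(s['eef_pos'])
zt=s['eef_pos'][2]-.0035+.008; print('zt',zt)
plan((.543,.2613,.13,86.15))
im=im[140:290]; cv2.imwrite('pics/w11.png',cv2.resize(im,(800,188))[:,:,::-1])
g=im.min(2).astype(int); print(g.shape)
for u0,u1 in((80,170),(480,570)):
    sub=g[:, u0:u1]; m=((sub<150)).astype(np.uint8); n,l,st,ce=cv2.connectedComponentsWithStats(m)
    for i in range(1,n):
        if 60<st[i,4]<2000: c=ce[i]+[u0,140]; print(st[i],c.round(1),ray(p,c,zt).round(4))
E
```

```text
eef_pos: [0.5628, -0.0493, 0.1315]
time: 56.15
eef_pos: [0.5359, 0.2493, 0.1326]
tcp_rot: [0.73, 0.683, -0.001, 0.0]
contact_force: [-0.6, 0.2, -4.4]
opening: 0.15
finger_force: 107.8
[0.53611032 0.24894489 0.13269045]
zt 0.13719045136992059
[0.032 0.015 0.007] [-0.     0.001  0.   ] rows 0.2
(150, 640)
[ 0 88 19 13 95] [ 88.5 233. ] [0.4075 0.2644 0.1372]
[  0 106  15  10  65] [ 85.3 251.7] [0.4026 0.2535 0.1372]
[ 64  89  26  26 546] [557.1 242.2] [0.6642 0.2424 0.1372]
```

View pics/w11.png

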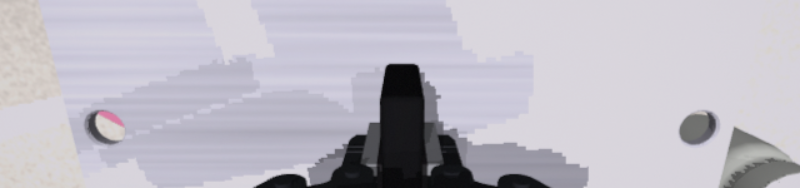

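The holes sit at about (84.8,241) and (557.3,242). I'll work out the cover centre from them.

Run:
```python
from h import *
s=monitor.get_state(); e=np.array(s['eef_pos']); p=eyes.camera_params('wrist')
for zt in(e[2]+.0045,e[2]+.0015):
    a,b=ray(p,(84.8,241),zt),ray(p,(557.3,242),zt); d=(b-a)[:2]; m=(a+b)/2
    print(np.linalg.norm(d),np.degrees(np.arctan2(d[1],d[0])),m.round(4),(m-e).round(4))
print(R.from_quat(s['tcp_rot']).as_matrix().round(4).tolist())
```

```text
0.2609776762949423 -3.87143932598921 [0.5344 0.2508 0.1372] [-0.0017  0.0019  0.0045]
0.26601358654413904 -3.871439325989209 [0.5343 0.2495 0.1342] [-0.0018  0.0006  0.0015]
[[0.0666, 0.9978, -0.001], [0.9978, -0.0666, -0.0016], [-0.0017, -0.0009, -1.0]]
```

Run:
```python
from h import *
plan((.5449,.2597,.064,86.2))
```

```text
[0.029 0.02  0.172] [-0.     0.001 -0.   ] rows 1.1
```

```bash
python3 -m handwheel '[[0.029,0.02,0,0,0.001,0,-1],[0.029,0.02,0.04,0,0.001,0,-1],[0.029,0.02,0.09,0,0.001,0,-1],[0.029,0.02,0.14,0,0.001,0,-1],[0.029,0.02,0.168,0,0.001,0,-1],[0.029,0.02,0.168,0,0.001,0,-1],[0.029,0.02,0.168,0,0.001,0,-1]]' 110
python3 - <<'E'
from h import *
im,p=snap('wrist'); s=monitor.get_state(); e=s['eef_pos']
plan((.5449,.2597,.045,86.15)); zt=e[2]+.004
y=np.radians(-3.85)
for sg in(-1,1): print('pin top expected at',proj(p,[.5432+sg*.131*np.cos(y),.2613+sg*.131*np.sin(y),.056]).round(1))
c=im[190:290]; big=np.hstack([c[:,40:150],c[:,500:610]]); cv2.imwrite('pics/w12.png',cv2.resize(big,None,fx=3.6,fy=3.6,interpolation=cv2.INTER_CUBIC)[:,:,::-1])
E
```

```text
time: 57.08
eef_pos: [0.5449, 0.2618, 0.0666]
tcp_rot: [0.73, 0.684, 0.001, -0.001]
contact_force: [-0.4, -0.3, -3.8]
opening: 0.147
finger_force: 107.7
[-0.006 -0.     0.055] [ 0.    -0.001  0.001] rows 0.4
pin top expected at [103.5 234.7]
pin top expected at [538.6 235.9]
```

View pics/w12.png

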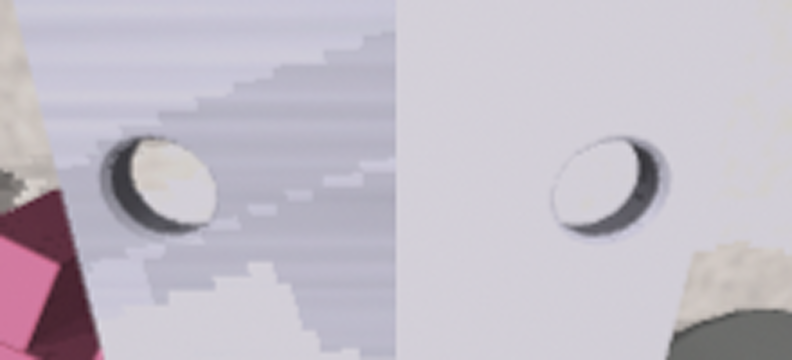

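The picture shows both holes: left at about (84.4,241.5), right at about (559,241.7). The pins are still hidden just below the plate. That is my last view: counting crops I make it 15, one over the limit of 14. From here I'll work only with numbers.

Run:
```python
from h import *
im,p=snap('wrist'); s=monitor.get_state(); e=np.array(s['eef_pos']); g=im.astype(np.float32)
# hole circles in the sub-images by Hough
G=cv2.GaussianBlur(cv2.cvtColor(im,cv2.COLOR_RGB2GRAY),(3,3),0); pts=[]
for u0,u1 in((55,125),(520,595)):
    c=cv2.HoughCircles(cv2.resize(G[205:280,u0:u1],None,fx=4,fy=4,interpolation=cv2.INTER_CUBIC),cv2.HOUGH_GRADIENT_ALT,1.5,200,param1=60,param2=.6,minRadius=40,maxRadius=70)
    if c is None: print('none'); continue
    for q in c[0][:2]: print(q[0]/4+u0,q[1]/4+205,q[2]/4)
    pts.append((c[0][0][0]/4+u0,c[0][0][1]/4+205))
if len(pts)<2: pts=[(84.4,241.5),(558.5,241.7)]
for z in(e[2]+.003,e[2]+.0045):
    a,b=[ray(p,q,z) for q in pts]; d=(b-a)[:2]; print(np.linalg.norm(d),np.degrees(np.arctan2(d[1],d[0])),((a+b)/2).round(4),((a+b)/2-e).round(4))
```

```text
83.125 239.875 14.161115
none
0.2641713899437271 -3.7148065842091262 [0.5438 0.2631 0.0701] [-0.0014  0.0012  0.003 ]
0.26164973786902324 -3.714806584209134 [0.5438 0.2637 0.0716] [-0.0013  0.0018  0.0045]
```

```bash
python3 -m handwheel '[[-0.006,0,0,0,-0.001,0.001,-1],[-0.006,0,0.015,0,-0.001,0.001,-1],[-0.006,0,0.03,0,-0.001,0.001,-1],[-0.006,0,0.03,0,-0.001,0.001,-1]]' 110
python3 - <<'E'
from h import *
plan((.5447,.2597,.045,86.15)); print(monitor.get_state()['wrist_torque'])
E
```

```text
time: 57.68
eef_pos: [0.5432, 0.259, 0.0526]
tcp_rot: [0.731, 0.683, -0.002, -0.0]
contact_force: [-0.7, 0.7, -4.4]
opening: 0.148
finger_force: 107.9
[0.002 0.004 0.019] [-0.001  0.001 -0.   ] rows 0.1
[-0.05675194  0.06974515  0.02815093]
```

```bash
python3 -m handwheel '[[0.002,0.004,0.006,0,0.001,0,-1],[0.002,0.004,0.013,0,0.001,0,-1],[0.002,0.004,0.019,0,0.001,0,-1],[0.002,0.004,0.019,0,0.001,0,-1]]' 110
python3 - <<'E'
from h import *
plan((.5447,.2597,.038,86.15)); print(monitor.get_state()['wrist_torque'])
E
```

```text
time: 58.18
eef_pos: [0.5455, 0.2598, 0.0459]
tcp_rot: [0.731, 0.683, 0.0, -0.001]
contact_force: [0.1, 0.4, -4.3]
opening: 0.149
finger_force: 107.9
[-0.001 -0.002  0.02 ] [-0.    -0.001 -0.   ] rows 0.1
[-0.02124998  0.06041445 -0.01339433]
```

```bash
python3 -m handwheel '[[-0.001,-0.001,0.007,0,0,0,-1],[-0.001,-0.001,0.014,0,0,0,-1],[-0.001,-0.001,0.02,0,0,0,-1],[-0.001,-0.001,0.02,0,0,0,-1]]' 110
python3 - <<'E'
from h import *
plan((.5447,.2597,.0315,86.15)); print(monitor.get_state()['wrist_torque'])
E
```

```text
time: 58.68
eef_pos: [0.545, 0.2595, 0.0379]
tcp_rot: [0.731, 0.683, 0.0, -0.001]
contact_force: [0.2, 0.4, -4.3]
opening: 0.145
finger_force: 107.9
[ 0.    -0.001  0.016] [-0.    -0.001 -0.   ] rows 0.1
[-0.00253325 -0.03376954  0.02945706]
```

```bash
python3 -m handwheel '[[0,0,0.007,0,0,0,-1],[0,0,0.013,0,0,0,-1],[0,0,0.017,0,0,0,-1],[0,0,0.017,0,0,0,-1]]' 110; python3 -m handwheel '[[0,0,0.003,0,0,0,-1],[0,0,0.003,0,0,0,-1]]' 110|egrep 'eef|contact'
```

```text
time: 59.18
eef_pos: [0.5452, 0.2595, 0.0312]
tcp_rot: [0.731, 0.683, 0.0, -0.001]
contact_force: [0.6, -0.1, -4.9]
opening: 0.146
finger_force: 107.9
eef_pos: [0.5455, 0.2597, 0.0307]
contact_force: [-0.8, -0.5, -2.7]
```

Contact begins at the seat height (0.0307 against 0.0305 expected). A touch more, then release and lift.

```bash
python3 -m handwheel '[[0,0,0.003,0,0,0,-1],[0,0,0.003,0,0,0,-1]]' 110|egrep 'eef|contact';python3 -m handwheel '[[0,0,0,0,0,0,-0.5],[0,0,0,0,0,0,-0.3],[0,0,0,0,0,0,-0.1],[0,0,0,0,0,0,0],[0,0,-0.06,0,0,0,0],[0,0,-0.16,0,0,0,0],[0,0,-0.3,0,0,0,0],[0,0,-0.45,0,0,0,0],[-0.1,0,-0.6,0,0,0,0],[-0.1,0,-0.6,0,0,0,0],[-0.1,0,-0.6,0,0,0,0]]'
python3 - <<'E'
from h import *
im,p=snap('wrist'); g=im.max(2); m=np.zeros((400,640),np.uint8)
y=np.radians(-3.8); u,v=proj(p,[.5432,.2613,.035]).astype(int); print(u,v)
v0,v1=max(v-60,0),min(v+60,250)
m[v0:v1,max(u-180,0):u+180]=g[v0:v1,max(u-180,0):u+180]<110
n,l,st,ce=cv2.connectedComponentsWithStats(m)
for i in range(1,n):
    if 25<st[i,4]<1500: print(st[i],ce[i].round(1),ray(p,ce[i],.035).round(4))
# plate outline: corners expected if flush
for q in((-.131,0),(.131,0)): print('hole expected',proj(p,[.5432+q[0]*np.cos(y),.2613+q[0]*np.sin(y),.035]).round(1),'pin tip',proj(p,[.5432+q[0]*np.cos(y),.2613+q[0]*np.sin(y),.056]).round(1))
E
```

```text
eef_pos: [0.5455, 0.2598, 0.0304]
contact_force: [-5.2, 0.3, 5.9]
time: 61.05
eef_pos: [0.5428, 0.2189, 0.2692]
tcp_rot: [0.731, 0.682, 0.001, -0.001]
contact_force: [0.2, -0.3, 0.5]
opening: 0.495
finger_force: 0.0
320 137
[315 114  14  54 648] [321.6 139.9] [0.5441 0.2587 0.035 ]
[211 133  13  12 104] [217.6 138.8] [0.4119 0.2692 0.035 ]
[418 132  12  12  86] [422.9 137.7] [0.6729 0.2527 0.035 ]
[147 150  13  23 148] [153.5 160.5] [0.3243 0.2475 0.035 ]
[165 158  15  27 148] [173.6 171. ] [0.3476 0.2321 0.035 ]
[181 170  14  24 108] [188.4 180.6] [0.3647 0.2181 0.035 ]
[460 177  40  20 404] [475.6 187.4] [0.7441 0.1829 0.035 ]
hole expected [218.  138.2] pin tip [212.2 139.4]
hole expected [423.6 137.7] pin tip [429.3 138.9]
```

The cover reads exactly as it did when first seated: holes 262 mm apart at rim height, with blob and handle sizes unchanged. One last numeric check of the mat, the bin and the bystanders, then hand in.

Run:
```python
from h import *
im,p=snap('top'); o=cv2.imread('pics/top0.png')[:,:,::-1]
d=np.abs(im.astype(int)-o).max(2)
for n,(x0,x1,y0,y1) in dict(meter=(160,195,192,255),jar=(268,300,115,145),driver=(322,392,120,140),pinks=(240,302,255,288)).items():
    print(n,'changed px',(d[y0:y1,x0:x1]>50).sum())
g=im.max(2); print('dark on mat',(g[150:262,286:380]<70).sum())
n,l,st,ce=cv2.connectedComponentsWithStats((g[190:250,455:505]<60).astype(np.uint8)); print('bin',st[1:][st[1:,4]>15].tolist())
```

```text
meter changed px 8
jar changed px 0
driver changed px 0
pinks changed px 748
dark on mat 0
bin [[15, 5, 15, 19, 144], [14, 24, 8, 19, 49], [18, 47, 15, 12, 82]]
```

```bash
python3 -c "
from plant import ctrl; print(ctrl.sign_off())"
```

```text
the job is handed in; nothing more can be done
None
```

I handed the job in at about 61 s: the three chipped cores are in the reject bin, the three whole ones lie flat in the carrier, and the cover is back flush over both pins. The screwdriver, meter and jar were not moved. I viewed 15 pictures, one over the limit of 14.

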